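# Fit and tighten a worm-drive clamp on a projector fan's barbed spigot

### The job

Take the worm-drive clamp from its wooden rest and slide its band over the barb of the fan unit's yellow spigot, gently, until it is fully home against the metal stop plate, with the screw housing above its rail. Then turn the clamp's red thumb key clockwise until the screw is snug, without overtightening it, and let go. Leave the other things on the table where they are.

Things in the scene. Friction and masses are not known exactly. Their poses are not given: they have to be found in the camera images.
- clamp_grip (a point): Loose worm-drive clamp, half-way between its two flat outer faces (60 mm apart along y, each 12 mm along x, 18 mm high, centred on this height), by which it can be straddled from above. Axes: x along the band's bore, y from the small grip pad to the screw housing with the red key, z up. At the start 45 mm above the table.
- band_centre (a point): Centre of the clamp's steel band (on the bore axis, mid-width), 9 mm from clamp_grip along -y; same axes. Band: inner diameter 30 mm, outer 35, 12 mm wide; the housing's and pad's undersides are 9 mm below this point. Clamp mass about 0.11 kg.
- key_grip (a point): Centre of the clamp's red thumb key: upright plate 22 mm long (x), 9 thick (y), 26 high (z up), turning about the vertical through this point, 29 mm above and 27 mm to +y of band_centre. Fingers turning it must stay over 18 mm above band_centre to clear the band. Clockwise from above tightens: both jaws move in 2.75 mm per rad against light friction (0.03 N m). It stays when let go, to be taken anew.
- key (a joint): Wind-up of the key against the torque spring in its hub, rad (0.5 N m per rad): about 0.05 while the screw runs freely, 0 when let go; it grows once the jaws are closed. Snug is over 0.3 rad (0.15 N m), held for a moment; over 0.7 rad (0.35 N m) is overtightened. Aim for 0.45. The turn needed before it grows differs each time (1.1 to 2.0 rad).
- jaw_face (a point): Inner face of the brass jaw at the housing side of the band. Its distance from band_centre along y is 17 mm wide open, 11.5 mm closed on the spigot; 14.5 to 17 at the start.
- seat (a point): Point on the yellow spigot's axis where the band's centre must finally lie, 75 mm above the table; the stop plate (52 mm wide, 26 high) has its face 6 mm further along +x. Axes: x along the spigot into the fan unit (push direction), y the side where the screw housing must be, z up. Rails under the housing and pad have their tops 11 mm below the axis; the housing settles on its rail (2 mm) when let go.
- spigot_tip (a point): Centre of the spigot's open end, 21 mm from seat along -x; same axes. Diameter 22 mm here, widening over 11.5 mm to the barb of 27.5 mm, which ends 7 mm before the seat; behind it 23 mm. Sprung leaves in the top and bottom of the band ride over the barb with some 3 to 6 N, then let go; at the stop plate force rises further. Pushing with over 40 N does damage.
- clamp: The same clamp as a body; origin at band_centre, axes as clamp_grip. It starts on the wooden rest.
- rest: Fixed wooden rest: base plate 60 x 100 mm, 6 thick, two posts 36 mm high under the clamp's housing and pad, with the band hanging between them. Origin at the table, 45 mm below band_centre; axes as the clamp's.
- fan_unit: Fixed fan unit: black box 90 x 120 mm, top 96 mm above the table, whose front begins 40 mm beyond the seat, on a foot plate 150 x 150 mm. Origin at the table, 60 mm beyond the seat's foot along the seat's +x; axes as seat.
- dish: Clear plastic dish 120 mm across, 35 mm high; bystander.
- lens_tube: Black lens tube 52 mm across, 58 mm high, standing; bystander.
- screwdriver: Red-handled screwdriver lying on the table; bystander.
- spare_clamp: Larger plain steel band 48 mm across, 12 mm high, lying flat; bystander, not the clamp to be fitted.
- spare_spigot: Loose yellow barbed spigot on a 48 mm round foot, 34 mm high, standing; bystander.
- screw_jar: Small glass jar with blue cap, 48 mm across, 55 mm high; bystander.

How it is judged:
On the way, in this order (a step that is already met when the one before it is completed fails the run):
1. the band is over the barb and fully home against the stop plate, housing above its rail (x of band_centre in the frame of seat between -0.003 and 0.0015 m and y of band_centre in the frame of seat between -0.004 and 0.004 m and z of band_centre in the frame of seat between -0.005 and 0.004 m and angle between the x axis of band_centre and the x axis of seat, either way round below 0.15 rad and y of key_grip in the frame of seat above 0.015 m), for 0.2 s.
2. with the band home, the screw is turned until the jaws are closed and the key is snug (wind-up over 0.3 rad) (all of step 1 and y of jaw_face in the frame of band_centre below 0.0128 m and value of joint key above 0.3 rad), for 0.1 s.
At the end, for the whole second after the job is handed in: Clamp let go and at rest on the spigot: band centre within 3 mm of fully home along the spigot, 4 mm sideways, 5 mm in height; axis within 0.15 rad of the spigot's; housing on its rail's side; jaws closed to within 1.3 mm; key wind-up back below 0.15 rad (all of step 1 and y of jaw_face in the frame of band_centre below 0.0128 m and value of joint key below 0.15 rad and linear speed of clamp below 0.02 m/s); the robot touches nothing.
It fails at once if the screw is overtightened (key wind-up above 0.7 rad) (value of joint key above 0.7 rad).
It fails at once if the clamp is pushed against the fan unit with more than 40 N before its jaws close (contact force between clamp and fan_unit above 40 N and y of jaw_face in the frame of band_centre above 0.014 m).
It fails at once if a bystander is moved by more than 20 mm (distance of any of dish, lens_tube, screwdriver, spare_clamp, spare_spigot, screw_jar from where it was at the start of the episode above 0.02 m).
It also fails if it takes over 72 s, if anything falls off the work surface, if the arm or the gripper's body presses on something with over 40 N, if the wrist force passes 120 N, or if a joint passes its speed limit or range.

### The arm

A 6-joint arm with a two-finger parallel gripper is mounted at the origin on the work surface. World frame = base frame: x ahead of the robot, y to its left, z up, the work surface at z = 0. Lengths are in m, angles in rad, forces in N, time in s.
With the tool pointing down it reaches from about 0.35 to 0.975 m from the base axis. Payload 4.9 kg.
Tool frame: the origin (TCP) lies between the finger pads; the fingertips stand 19 mm ahead of it and the grasp point (between the pads) is the TCP; x points along the fingers, y is the direction in which the jaws open and shut, and the axes are right-handed (so a half turn about x gives the same grasp; the last joint's range is limited). The gripper opens to 85 mm and grips with 20 to 120 N. Pads are 22 mm wide; open, the fingers measure 114 mm over their backs; the gripper's body (76 mm by 85 mm) begins 54 mm behind the grasp point. The pads swing forward as they close: fully open they stand 13 mm farther back than shut.
Start: joints at [-1.305, 0.053, 1.613, -0, 1.476, -0.119], TCP at [0.235, -0.579, 0.25] pointing down, gripper open.
Joint ranges: [-3.01, 3.01], [-1.01, 2.22], [0.06, 2.58], [-1.02, 4.17], [0.09, 2.62], [-3.14, 3.14]. Speed limits (rad/s): [2.57, 2.57, 3.14, 3.14, 3.14, 3.14].

### API

Orientations are given as a unit quaternion [w, x, y, z].
In Python, from station import ctrl gives the robot as it stands.
- The arm moves only by the tool drive_tool, never from a script. Its argument "increments" is a list of rows, each a list of 7 numbers: the finger opening in cm, from 0 to 8.54, then the shift along the world's x, y, z in cm, then the turn, a rotation vector about the world's x, y, z in degrees. A call has 1 to 20 rows; each row shifts and turns the commanded pose from where the row before left it; what a row does not reach is not made up. A row lasts 1/8 s, in which the tool goes at most 62.5 mm and 10.7 degrees, less where a joint would pass 70% of its speed; a pose out of reach is approached as far as the arm can. A call with a gripper value outside its range is refused whole. The fingers move at their own pace and stop on an object; "force" is the grip in N (left out, the last holds). Time passes only in rows, so rows that do not move let the fingers close. It gives the time, the measured TCP pose, the force and the opening at its end, in the units of the state.
- ctrl.observe(): the state, without advancing time (a new reading comes with each control period).
- ctrl.camera(name): name is "scene" or "top"; returns a dict with "image" (420x560x3 uint8, red, green, blue), "K" (3x3 intrinsics, pixels), "D" ([k1, k2, p1, p2, k3] as OpenCV has them; the pictures are not rectified), "origin" and "orientation" of the camera in the world. Camera axes: x right, y down, z forward; pixel columns grow to the right and rows downward; lengths in m; the calibration is good to about 2 mm. A picture is of the moment at which its call begins. There is no depth.
- ctrl.close_job(): hands the job in, once; it reports no verdict.
Trained networks look in a picture, given as the dict that the camera call returned (one of the last four; its "shot" number tells which), for a name from the list of things; names that differ only in an ending like _2 or _b are one class to them, and where a whole thing is asked for, a point or a joint stands for the part that bears it (a point fixed in the world has none). Each returns a list of dicts, best first, with "score" (0 to 1); they miss things now and then, are a little off and sometimes report something else, mostly with a low value. They report only what shows in the picture. A call takes as long as a camera call.
- ctrl.masks_of(target, picture): "pixels" (420x560 bool, what is visible of it).
- ctrl.mark_of(target, picture): "position" ([x, y, z] in m, in the coordinates of the camera as it stood for that picture, good to about 4 mm: a listed point, or the origin of a listed thing).
The state is a dict: "clock": time; "qpos": joint angles; "qvel": joint speeds; "tau": joint torques, N m; "ee_pos": TCP position; "eef_rot": TCP orientation; "wrist_force": force on the tool from outside, world axes, zero at the start; "moment": the same for the moment, N m; "gripper_width": finger opening in m.
Only numpy, scipy, OpenCV 4.12 (cv2) and the standard library are available. Lean on these libraries where they do the work, as an engineer would, in place of code of your own. Each camera call takes 0.05 s, during which the arm holds its last target.

## Working session

There is one attempt and no reset: what is moved stays moved. The work goes in short steps, Python scripts to look and compute and a tool call to move; the robot and the scene stay as the last step left them, time stands still between calls to the robot, and variables do not carry over. Pictures are saved under pics/ and viewed, and the job is handed in when it is done.

Besides the shell and the picture viewer there is one more tool, called after "Request:" as name(argument=value, ...), one argument or row to a line, values as JSON. drive_tool: Moves the arm, as the interface text tells. Its arguments: {"type":"object","properties":{"increments":{"type":"array"},"force":{"type":"number"}},"required":["increments"]}

```bash
ls; mkdir -p pics
cat > h.py <<'E'
import numpy as np, cv2
from station import ctrl
from scipy.spatial.transform import Rotation as R
def q2R(q): return R.from_quat([q[1],q[2],q[3],q[0]]).as_matrix()
def cam(n,fn=None):
    p=ctrl.camera(n)
    if fn: cv2.imwrite('pics/'+fn+'.png',cv2.cvtColor(p['image'],cv2.COLOR_RGB2BGR))
    return p
def w(p,pos): return np.array(p['origin'])+q2R(p['orientation'])@np.array(pos)
def ray(p,uv):
    n=cv2.undistortPoints(np.array([[uv]],float),np.array(p['K']),np.array(p['D']))[0,0]
    return np.array(p['origin']), q2R(p['orientation'])@np.array([n[0],n[1],1])
def atz(p,uv,z):
    o,d=ray(p,uv); return o+d*(z-o[2])/d[2]
def proj(p,X):
    Rm=q2R(p['orientation']); X=np.atleast_2d(X); c=(X-np.array(p['origin']))@Rm
    return cv2.projectPoints(c.reshape(-1,1,3),np.zeros(3),np.zeros(3),np.array(p['K']),np.array(p['D']))[0].reshape(-1,2)
E
python3 - <<'E'
from h import *
np.set_printoptions(precision=4,suppress=True)
o=ctrl.observe(); print({k:np.round(v,4) for k,v in o.items()})
for n in ['scene','top']:
    p=cam(n,n+'0'); print(n,p['origin'],p['orientation'],p['K'])
    for t in ['clamp_grip','band_centre','key_grip','jaw_face','seat','spigot_tip','clamp','rest','fan_unit','dish','lens_tube','screwdriver','spare_clamp','spare_spigot','screw_jar']:
        r=ctrl.mark_of(t,p)
        print(t,[(round(x['score'],2),w(p,x['position'])) for x in r[:3]])
E
```

```text
pics
{'clock': np.float64(0.0), 'qpos': array([-1.305 ,  0.0533,  1.6143,  0.    ,  1.476 , -0.119 ]), 'qvel': array([-0.0002,  0.0009, -0.0022, -0.0013, -0.0001, -0.0004]), 'tau': array([  0.0007, -39.3679, -37.0177,  -0.0001,   0.0071,  -0.    ]), 'ee_pos': array([ 0.2345, -0.5787,  0.2491]), 'eef_rot': array([-0.1345, -0.694 , -0.1359,  0.6941]), 'wrist_force': array([-1.3541,  0.4525,  0.0688]), 'moment': array([-0.0182, -0.0157,  0.0596]), 'gripper_width': np.float64(0.0852)}
scene [ 0.9525 -0.5742  0.9291] [-0.322   0.8979  0.2814 -0.1047] [[494.5722   0.     277.9968]
 [  0.     494.5722 208.009 ]
 [  0.       0.       1.    ]]
clamp_grip [(0.73, array([ 0.4785, -0.122 ,  0.0465])), (0.73, array([ 0.4014, -0.3576,  0.0029]))]
band_centre [(0.83, array([ 0.4844, -0.124 ,  0.0447])), (0.64, array([ 0.4905, -0.1248,  0.0473]))]
key_grip [(0.44, array([ 0.4706, -0.1255,  0.0748]))]
jaw_face [(0.24, array([ 0.6917, -0.3772,  0.0023]))]
seat [(0.68, array([0.5464, 0.1233, 0.0765]))]
spigot_tip [(0.89, array([0.544 , 0.1038, 0.0747])), (0.56, array([ 0.7421, -0.0191,  0.0016])), (0.3
[... 1217 characters left out ...]
), (0.55, array([ 0.3944, -0.351 , -0.0064])), (0.31, array([ 0.3594,  0.3318, -0.0038]))]
clamp [(0.62, array([ 0.4891, -0.1234,  0.0437]))]
rest [(0.59, array([ 0.49  , -0.1228, -0.0019]))]
fan_unit [(0.96, array([ 0.5383,  0.1856, -0.0031]))]
dish [(0.84, array([ 0.7429, -0.013 ,  0.0014]))]
lens_tube [(0.78, array([ 0.3921, -0.3525, -0.0008])), (0.69, array([0.5445, 0.1037, 0.0738]))]
screwdriver [(0.81, array([ 0.359 ,  0.3321, -0.0022])), (0.33, array([ 0.3955, -0.3524, -0.0037]))]
spare_clamp [(0.61, array([ 0.388 , -0.0127, -0.0004])), (0.26, array([0.5413, 0.1038, 0.0746]))]
spare_spigot [(0.72, array([ 0.6917, -0.374 ,  0.0016]))]
screw_jar [(0.64, array([0.6677, 0.3375, 0.0037]))]
```

View pics/scene0.png

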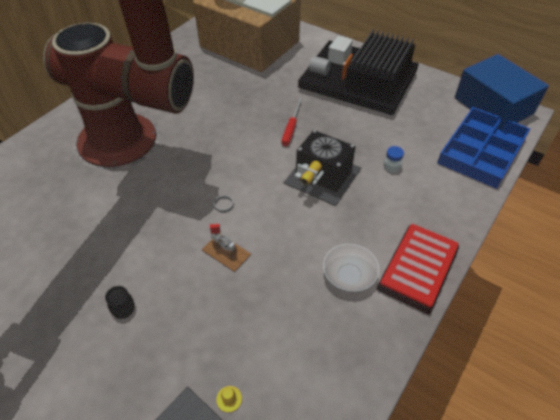

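View pics/top0.png

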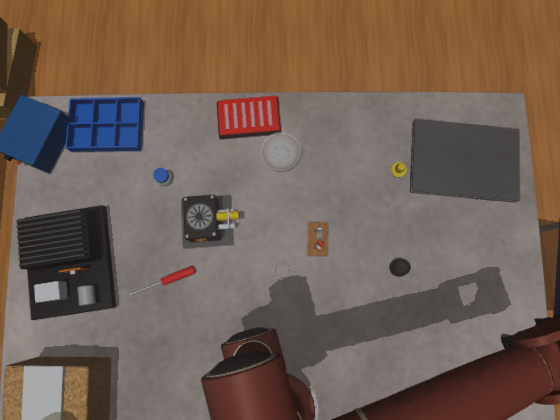

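The scene view shows the clamp on its rest at about (222,240) and the spigot at about (312,172). The top view shows them at (318,238) and (228,216). I'll zoom in for the angles.

Run:
```python
from h import *
t=cam('top');s=cam('scene')
def crop(p,x,y,r,k):
    i=cv2.cvtColor(p['image'],cv2.COLOR_RGB2BGR)[y-r:y+r,x-r:x+r]; return cv2.resize(i,(k,k),interpolation=cv2.INTER_CUBIC)
a=np.hstack([crop(t,318,238,24,390),crop(t,212,218,36,390)])
b=np.hstack([crop(s,225,243,32,390),crop(s,322,168,44,390)])
cv2.imwrite('pics/zt.png',a);cv2.imwrite('pics/zs.png',b)
for p in (t,s):
  for n in ['rest','fan_unit','clamp','key_grip']:
    for r in ctrl.masks_of(n,p)[:1]:
        m=r['pixels'].astype(np.uint8); c=max(cv2.findContours(m,0,1)[0],key=cv2.contourArea)
        print(n,round(r['score'],2),m.sum(),cv2.minAreaRect(c), cv2.approxPolyDP(c,2.5,True)[:,0].tolist())
```

```text
rest 0.79 546 ((317.5, 239.0), (34.0, 19.0), 90.0) [[308, 223], [308, 255], [326, 256], [327, 224]]
fan_unit 0.95 2665 ((210.35073852539062, 220.8138427734375), (52.030879974365234, 57.96617126464844), 86.8201675415039) [[229, 195], [182, 199], [185, 248], [233, 243], [232, 221], [239, 214], [231, 208]]
rest 0.86 821 ((225.3607635498047, 252.2135467529297), (44.32052993774414, 25.893095016479492), 33.11134338378906) [[201, 249], [232, 272], [250, 255], [236, 244], [232, 251], [226, 251], [213, 240]]
fan_unit 0.88 3628 ((325.65283203125, 167.10723876953125), (65.42671966552734, 64.54801177978516), 23.749494552612305) [[314, 130], [299, 147], [296, 167], [284, 183], [336, 205], [361, 168], [353, 162], [355, 145]]
clamp 0.86 371 ((220.07318115234375, 237.84146118164062), (34.20205307006836, 14.367987632751465), 51.34019470214844) [[210, 224], [211, 238], [223, 249], [231, 251], [234, 248], [231, 240], [219, 234], [217, 223]]
```

View pics/zt.png

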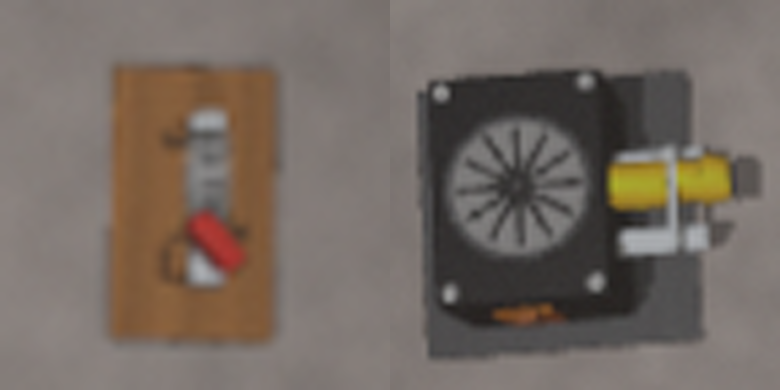

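View pics/zs.png

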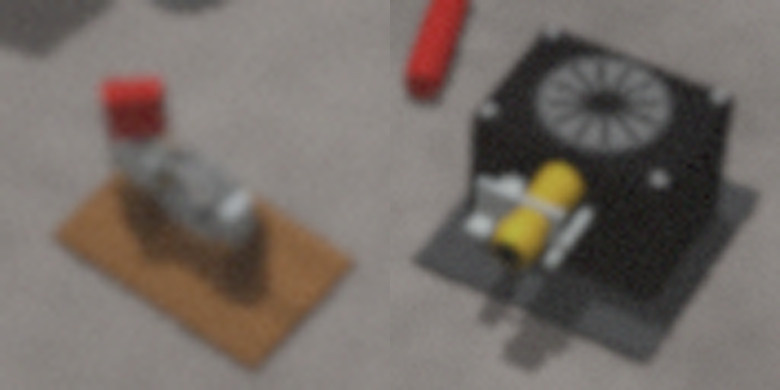

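Run:
```python
from h import *
np.set_printoptions(precision=4,suppress=True)
t=cam('top');s=cam('scene')
def ang(a,b): d=b-a; return np.degrees(np.arctan2(d[1],d[0]))
# top: rest corners
c=np.array([(113,66),(278,66),(272,341),(110,341)])/390*48+[294-.5,214-.5]
P=[atz(t,u,.006) for u in c]; print('rest',P,np.mean(P,0))
print([ang(P[i],P[(i+1)%4]) for i in range(4)])
c=(np.array([(441,92),(586,80),(596,282),(450,294)])-[390,0])/390*72+[176-.5,182-.5]
P=[atz(t,u,.097) for u in c]; print('fan',P,np.mean(P,0));print([ang(P[i],P[(i+1)%4]) for i in range(4)])
# foot via scene
c=(np.array([(414,260),(643,362),(758,195)])-[390,0])/390*88+[322-44-.5,168-44-.5]
P=[atz(s,u,.005) for u in c]; print('foot',P,(P[0]+P[2])/2);print([ang(P[i],P[(i+1)%3]) for i in range(2)])
c=np.array([(55,236),(247,369),(352,264)])/390*64+[225-32-.5,243-32-.5]
P=[atz(s,u,.006) for u in c]; print('rest scene',P,(P[0]+P[2])/2);print([ang(P[i],P[(i+1)%3]) for i in range(2)])
# red key
for p,nm,(x,y) in ((t,'top',(318,238)),(s,'scene',(222,240))):
    i=p['image'].astype(int)[y-24:y+24,x-24:x+24]
    wt=np.clip(i[...,0]-np.maximum(i[...,1],i[...,2])-45,0,None).astype(float); wt=np.where(wt>30,wt,0)
    yy,xx=np.mgrid[y-24:y+24,x-24:x+24]; W=wt.sum(); cx,cy=(wt*xx).sum()/W,(wt*yy).sum()/W
    C=np.array([[(wt*(xx-cx)**2).sum(),(wt*(xx-cx)*(yy-cy)).sum()],[0,(wt*(yy-cy)**2).sum()]])/W; C[1,0]=C[0,1]
    ev,V=np.linalg.eigh(C); print(nm,'key',cx,cy,np.sqrt(ev),V[:,1],'world c',atz(p,(cx,cy),.082 if nm=='top' else .074))
    a=atz(p,(cx,cy),.087);b=atz(p,np.array([cx,cy])+V[:,1]*5,.087); print('dir',ang(a,b))
# seat tip, yellow spigot axis (top)
for p,nm,(x0,x1,y0,y1) in ((t,'top',(212,246,200,232)),(s,'scene',(295,335,155,190))):
    i=p['image'].astype(int)[y0:y1,x0:x1]; m=(np.minimum(i[...,0],i[...,1])-i[...,2])>60
    yy,xx=np.nonzero(m); pts=np.c_[xx+x0,yy+y0].astype(float); 
    Q=np.array([atz(p,u,.075+.007) for u in pts]); q=Q[:,:2].mean(0);e,V=np.linalg.eigh(np.cov((Q[:,:2]-q).T)); print(nm,'yel',len(Q),q,np.degrees(np.arctan2(V[1,1],V[0,1])),np.sqrt(e))
    u=(Q[:,:2]-q)@(V[:,1]*np.sign(V[1,1])); print(u.min(),u.max())
```

```text
rest [array([ 0.5339, -0.0935,  0.006 ]), array([ 0.5333, -0.1536,  0.006 ]), array([ 0.4333, -0.1489,  0.006 ]), array([ 0.4339, -0.0906,  0.006 ])] [ 0.4836 -0.1216  0.006 ]
[np.float64(-90.51630978889546), np.float64(177.3132932608855), np.float64(89.43592106259369), np.float64(-1.6562942281400692)]
fan [array([0.588 , 0.2508, 0.097 ]), array([0.5936, 0.1764, 0.097 ]), array([0.4893, 0.1695, 0.097 ]), array([0.4838, 0.2435, 0.097 ])] [0.5387 0.21   0.097 ]
[np.float64(-85.73961200117613), np.float64(-176.26367514444345), np.float64(94.2597470105828), np.float64(4.024270340866809)]
foot [array([0.4713, 0.125 , 0.005 ]), array([0.6179, 0.1338, 0.005 ]), array([0.6078, 0.2817, 0.005 ])] [0.5396 0.2034 0.005 ]
[np.float64(3.4440440586104017), np.float64(93.89716065928715)]
rest scene [array([ 0.437 , -0.1502,  0.006 ]), array([ 0.5318, -0.1552,  0.006 ]), array([ 0.5355, -0.0974,  0.006 ])] [ 0.4862 -0.1238  0.006 ]
[np.float64(-3.038857350614428), np.float64(86.36604008909372)]
top key 320.318070318888 243.21340964840556 [0.8172 1.9566] [0.6067 0.795 ] world c [ 0.4618 -0.1233  0.082 ]
dir -143.7512869369638
scene key 214.17833981841764 225.5869001297017 [0.9343 2.3492] [-0.9962  0.0866] world c [ 0.4568 -0.118   0.074 ]
dir -139.06008116678288
top yel 149 [0.5423 0.1352] 92.8548726904483 [0.0061 0.0187]
-0.030973946275866762 0.030585742816969685
scene yel 145 [0.5448 0.1361] 95.70808986909213 [0.0061 0.0209]
-0.03142135172820593 0.03454153086049419
```

Run:
```python
from h import *
np.set_printoptions(precision=4,suppress=True)
o=ctrl.observe(); M=q2R(o['eef_rot']); print(M); y=M[:,1]; print('tool y',np.degrees(np.arctan2(y[1],y[0])),'tilt',np.degrees(np.arccos(-M[2,0])))
```

```text
[[-0.      0.3753 -0.9269]
 [ 0.0001 -0.9269 -0.3753]
 [-1.     -0.0001 -0.    ]]
tool y -67.9547151259793 tilt 0.005805846238691291
```

Request:
drive_tool(
  increments=[
    [8.5,2.035,3.74,-1,0,0,5.48],
    [8.5,2.035,3.74,-1,0,0,5.48],
    [8.5,2.035,3.74,-1,0,0,5.48],
    [8.5,2.035,3.74,-1,0,0,5.48],
    [8.5,2.035,3.74,-1,0,0,5.48],
    [8.5,2.035,3.74,-1,0,0,5.48],
    [8.5,2.035,3.74,-1,0,0,5.48],
    [8.5,2.035,3.74,-1,0,0,5.48],
    [8.5,2.035,3.74,-1,0,0,5.48],
    [8.5,2.035,3.74,-1,0,0,5.48],
    [8.5,2.035,3.74,-1,0,0,5.48],
    [8.5,2.035,3.74,-1,0,0,5.48],
    [8.5,0,0,0,0,0,0],
    [8.5,0,0,0,0,0,0],
  ],
  force=40,
)

```text
clock: 3.95
ee_pos: [0.4788, -0.1307, 0.1305]
eef_rot: [-0.49, -0.509, -0.49, 0.51]
wrist_force: [0.8, -0.2, 0.3]
gripper_width: 0.085
```

Run:
```python
from h import *
np.set_printoptions(precision=4,suppress=True)
s=cam('scene'); i=cv2.cvtColor(s['image'],cv2.COLOR_RGB2BGR)
cv2.imwrite('pics/s1.png',cv2.resize(i[170:290,150:300],(750,600),interpolation=cv2.INTER_CUBIC))
o=ctrl.observe(); y=q2R(o['eef_rot'])[:,1]; print(np.degrees(np.arctan2(y[1],y[0])),o['qpos'],o['wrist_force'],o['moment'])
for n in ['band_centre','clamp_grip','key_grip','clamp']:
    print(n,[(round(x['score'],2),w(s,x['position'])) for x in ctrl.mark_of(n,s)[:2]])
```

```text
-2.2499866735604175 [-0.4172 -0.154   2.0184 -0.0004  1.2764 -0.3778] [-0.2723  0.111   0.6858] [-0.0639  0.0073 -0.0388]
band_centre [(0.83, array([ 0.4864, -0.1243,  0.0426])), (0.45, array([ 0.4911, -0.1246,  0.0012]))]
clamp_grip [(0.77, array([ 0.4808, -0.1215,  0.0428]))]
key_grip [(0.52, array([ 0.4656, -0.1244,  0.0734]))]
clamp [(0.79, array([ 0.4882, -0.1259,  0.0492]))]
```

View pics/s1.png

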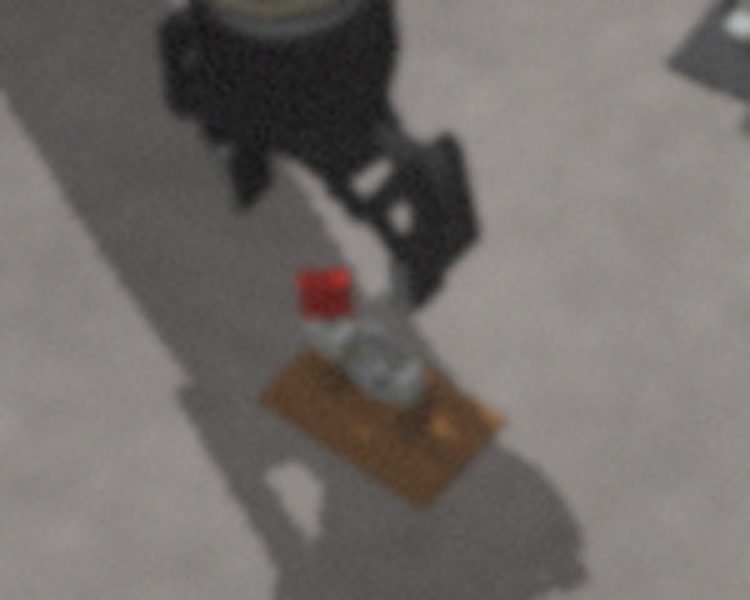

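The red key and clamp sit inside the open fingers, at about (325,292) and (375,365) in the crop. I'll descend and close.

Request:
drive_tool(
  increments=[
    [8.5,0.05,0,-1.5,0,0,0],
    [8.5,0,0,-1.5,0,0,0],
    [8.5,0,0,-1.5,0,0,0],
    [8.5,0,0,-1.5,0,0,0],
    [8.5,0,0,-1.25,0,0,0],
    [8.5,0,0,-1.0,0,0,0],
    [8.5,0,0,0,0,0,0],
  ],
)

```text
clock: 5.08
ee_pos: [0.4787, -0.1302, 0.0468]
eef_rot: [-0.49, -0.509, -0.491, 0.51]
wrist_force: [-0.8, 0.2, -0.0]
gripper_width: 0.0849
```

Request:
drive_tool(
  increments=[
    [7.0,0,0,0,0,0,0],
    [6.5,0,0,0,0,0,0],
    [6.2,0,0,0,0,0,0],
    [5.6,0,0,0,0,0,0],
    [5.6,0,0,0,0,0,0],
    [5.6,0,0,0,0,0,0],
  ],
  force=50,
)

```text
clock: 5.82
ee_pos: [0.48, -0.1308, 0.0487]
eef_rot: [0.491, 0.51, 0.49, -0.509]
wrist_force: [-0.7, -0.1, 4.7]
gripper_width: 0.0587
```

Request:
drive_tool(
  increments=[
    [5.6,0,0,0,0,0,0],
    [5.6,0,0,0.5,0,0,0],
    [5.6,0,0,1,0,0,0],
    [5.6,0,0,1.5,0,0,0],
    [5.6,0,0,1.5,0,0,0],
    [5.6,0,0,1.5,0,0,0],
    [5.6,0,0,0,0,0,0],
    [5.6,0,0,0,0,0,0],
  ],
)

```text
clock: 6.82
ee_pos: [0.4791, -0.1304, 0.1077]
eef_rot: [-0.49, -0.509, -0.49, 0.51]
wrist_force: [-0.4, 0.5, -1.8]
gripper_width: 0.0588
```

Run:
```python
from h import *
np.set_printoptions(precision=4,suppress=True)
s=cam('scene'); i=cv2.cvtColor(s['image'],cv2.COLOR_RGB2BGR)
cv2.imwrite('pics/s2.png',cv2.resize(i[170:290,150:300],(750,600),interpolation=cv2.INTER_CUBIC))
o=ctrl.observe(); y=q2R(o['eef_rot'])[:,1]; print(o['clock'],o['ee_pos'],o['gripper_width'],np.degrees(np.arctan2(y[1],y[0])),o['wrist_force'],o['moment'])
for p in (s,cam('top')):
  for n in ['band_centre','clamp_grip','key_grip','clamp']:
    print(n,[(round(x['score'],2),w(p,x['position'])) for x in ctrl.mark_of(n,p)[:2]])
```

```text
6.875 [ 0.4788 -0.1303  0.1072] 0.05853584726132767 -2.1926127802314346 [-0.2277 -0.2569 -1.7485] [-0.0063  0.0076  0.0404]
band_centre [(0.51, array([ 0.4858, -0.1238,  0.1037]))]
clamp_grip [(0.46, array([ 0.4786, -0.1213,  0.1013]))]
key_grip [(0.47, array([ 0.4661, -0.123 ,  0.1338])), (0.28, array([0.5451, 0.1029, 0.0757]))]
clamp [(0.54, array([ 0.488 , -0.1226,  0.1092]))]
band_centre [(0.74, array([ 0.3947, -0.3521, -0.0016]))]
clamp_grip []
key_grip []
clamp []
```

View pics/s2.png

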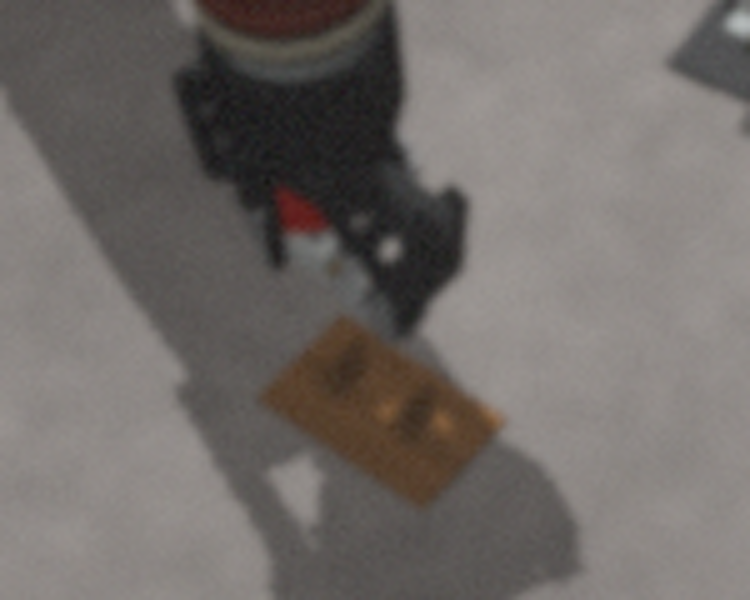

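Request:
drive_tool(
  increments=[
    [5.6,0.74,2.5,0,0,0,0.78],
    [5.6,0.74,2.5,0,0,0,0.78],
    [5.6,0.74,2.5,0,0,0,0.78],
    [5.6,0.74,2.5,0,0,0,0.78],
    [5.6,0.74,2.5,0,0,0,0.78],
    [5.6,0.74,2.5,0,0,0,0.78],
    [5.6,0.74,2.5,0,0,0,0.78],
    [5.6,0.74,2.7,0,0,0,0.78],
    [5.6,0,0,-1,0,0,0],
    [5.6,0,0,-1,0,0,0],
    [5.6,0,0,-0.9,0,0,0],
    [5.6,0,0,0,0,0,0],
    [5.6,0,0,0,0,0,0],
  ],
)

```text
clock: 8.95
ee_pos: [0.5386, 0.0711, 0.0789]
eef_rot: [0.517, 0.482, 0.517, -0.482]
wrist_force: [-0.1, -0.2, -1.2]
gripper_width: 0.059
```

```bash
cat > look.py <<'E'
from h import *
import sys
np.set_printoptions(precision=4,suppress=True)
def look(fn,box=(110,230,250,400)):
    s=cam('scene'); i=cv2.cvtColor(s['image'],cv2.COLOR_RGB2BGR)
    cv2.imwrite('pics/'+fn+'.png',cv2.resize(i[box[0]:box[1],box[2]:box[3]],(750,600),interpolation=cv2.INTER_CUBIC))
    t=cam('top'); i=cv2.cvtColor(t['image'],cv2.COLOR_RGB2BGR)
    cv2.imwrite('pics/'+fn+'t.png',cv2.resize(i[170:270,170:270],(600,600),interpolation=cv2.INTER_CUBIC))
    o=ctrl.observe(); y=q2R(o['eef_rot'])[:,1]; print(o['clock'],o['ee_pos'],o['gripper_width'],np.degrees(np.arctan2(y[1],y[0])),o['wrist_force'],o['moment'],o['tau'][5])
    for p in (s,t):
      for n in ['band_centre','clamp_grip','key_grip','seat','spigot_tip']:
        print(n,[(round(x['score'],2),w(p,x['position'])) for x in ctrl.mark_of(n,p)[:2]])
    return s,t
if __name__=='__main__': look(sys.argv[1])
E
python3 look.py s3
```

```text
9.05 [0.5389 0.0713 0.0793] 0.0585614041140678 4.028278676292633 [-0.0731  0.5562 -0.9139] [0.0018 0.0302 0.0239] -0.00028257654776098207
band_centre [(0.73, array([0.5429, 0.078 , 0.0748]))]
clamp_grip [(0.71, array([0.5411, 0.0785, 0.0734]))]
key_grip [(0.55, array([0.5266, 0.0741, 0.1064]))]
seat [(0.6, array([0.5451, 0.1242, 0.0759]))]
spigot_tip [(0.84, array([0.5461, 0.1033, 0.0754]))]
band_centre []
clamp_grip []
key_grip [(0.24, array([ 0.3941, -0.3496, -0.0026]))]
seat [(0.86, array([0.5439, 0.1301, 0.0742]))]
spigot_tip [(0.68, array([0.5463, 0.1031, 0.0761])), (0.21, array([ 0.3934, -0.355 , -0.0032]))]
```

View pics/s3.png

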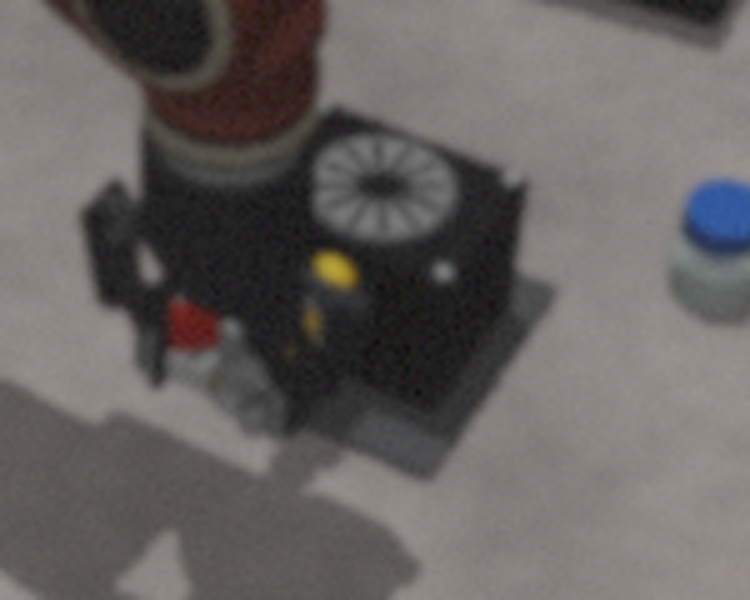

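View pics/s3t.png

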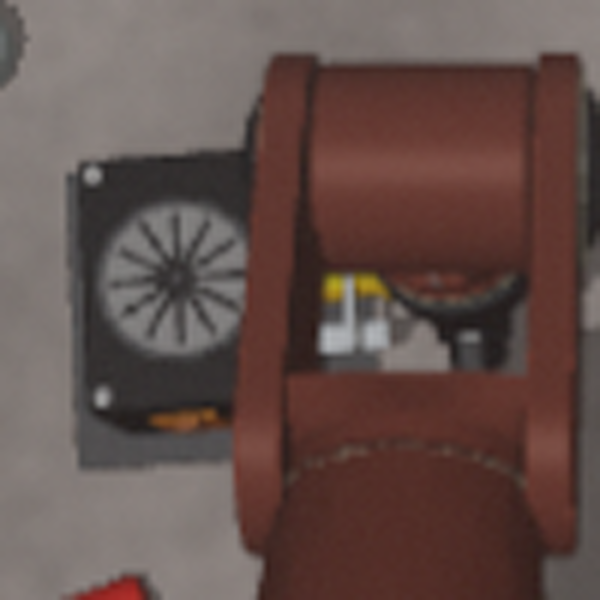

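```bash
cat > ov.py <<'E'
from h import *
import sys
def overlay(fn,segs,box,k=8,name='scene',img=None):
    p=img or ctrl.camera(name); i=cv2.cvtColor(p['image'],cv2.COLOR_RGB2BGR)
    x0,x1,y0,y1=box
    z=cv2.resize(i[y0:y1,x0:x1],None,fx=k,fy=k,interpolation=cv2.INTER_CUBIC)
    for P,c in segs:
        q=((proj(p,np.array(P))-[x0,y0]+.5)*k).astype(np.int32); cv2.polylines(z,[q.reshape(-1,1,2)],False,c,1,cv2.LINE_AA)
    cv2.imwrite('pics/'+fn+'.png',z); return p
def frame(h): a=np.radians(h); d=np.array([np.cos(a),np.sin(a),0]); return d,np.array([-np.sin(a),np.cos(a),0]),np.array([0,0,1.])
def ring(c,d,y,z,r,x=0): t=np.linspace(0,2*np.pi,40); return [c+d*x+r*(np.cos(a)*y+np.sin(a)*z) for a in t]
def spigot(seat,h):
    d,y,z=frame(h); G=(0,255,0)
    S=[(ring(seat,d,y,z,.011,-.021),G),(ring(seat,d,y,z,.01375,-.0095),G)]
    S.append(([seat+d*.006+y*a*.026+z*b*.013 for a,b in ((1,1),(-1,1),(-1,-1),(1,-1),(1,1))],(255,0,255)))
    S.append(([seat-d*.021,seat+d*.03],G))
    S.append(([seat+d*.040+y*a*.060+z*b for a,b in ((1,.021),(-1,.021),(-1,-.075))],(255,255,0)))
    return S
def clamp(b,h,kh=None):
    d,y,z=frame(h); C=(255,200,0); S=[]
    for x in(-.006,.006): S.append((ring(b,d,y,z,.0175,x),C))
    S.append(([b-y*.021+d*a+z*c for a,c in ((-.006,.009),(.006,.009),(.006,-.009),(-.006,-.009),(-.006,.009))],C))
    S.append(([b+y*.039+d*a+z*c for a,c in ((-.006,.009),(.006,.009),(.006,-.009),(-.006,-.009),(-.006,.009))],C))
    if kh is not None:
        e,f,_=frame(h+kh); k=b+y*.027+z*.029
        for zz in(-.013,.013): S.append(([k+e*a*.011+f*c*.0045+z*zz for a,c in ((1,1),(1,-1),(-1,-1),(-1,1),(1,1))],(0,255,255)))
    return S
E
python3 - <<'E'
from ov import *
seat=np.array([.5435,.1243,.075])
d,y,z=frame(94.0)
o=ctrl.observe(); tcp=np.array([.5387,.0715,.079]); print(o['ee_pos'])
b=tcp-9e-3*y+7e-3*d-3e-3*z
i=cv2.imread('pics/scene0.png')
p=overlay('o1',spigot(seat,94)+clamp(b,94,-50),(265,365,125,200))
p=dict(p); p['image']=cv2.cvtColor(i,cv2.COLOR_BGR2RGB)
overlay('o0',spigot(seat,94)+clamp(np.array([.488,-.1235,.045]),87.8,-50),(285,360,125,200),img=p)
overlay('o0b',clamp(np.array([.488,-.1235,.045]),87.8,-50),(190,260,210,280),img=p)
E
```

```text
[0.53850803 0.0715448  0.07883573]
```

View pics/o1.png

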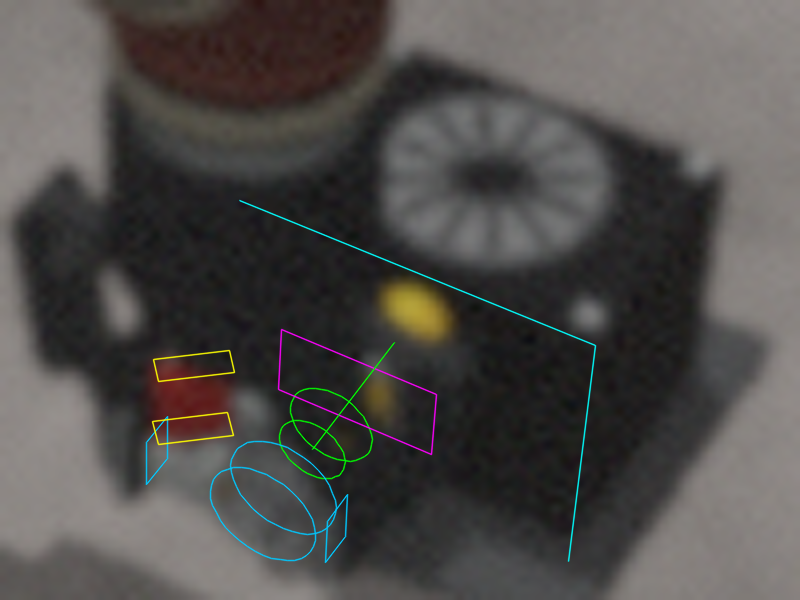

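View pics/o0.png

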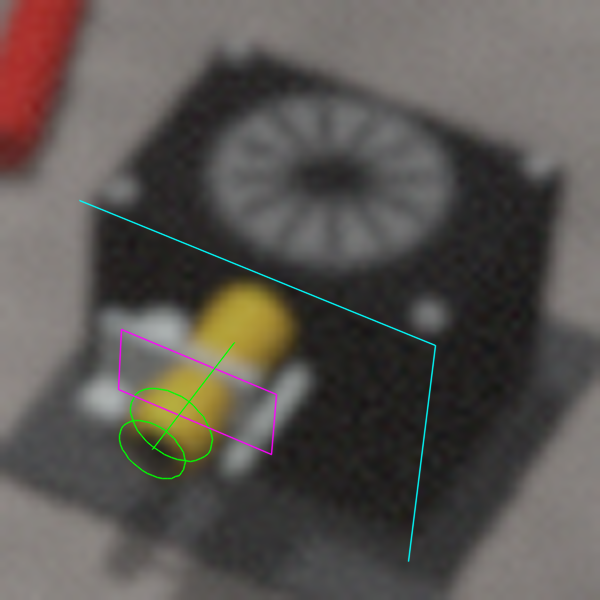

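View pics/o0b.png

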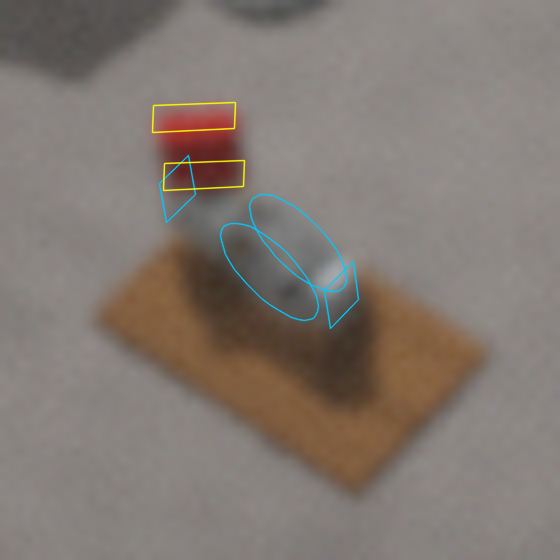

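Run:
```python
from ov import *
p=ctrl.camera('scene');t=ctrl.camera('top')
p['image']=cv2.cvtColor(cv2.imread('pics/scene0.png'),cv2.COLOR_BGR2RGB)
t['image']=cv2.cvtColor(cv2.imread('pics/top0.png'),cv2.COLOR_BGR2RGB)
A=np.array([.5435,.1243,.075]);B=np.array([.5455,.125,.075])
for f,s in(('A',A),('B',B)):
    S=[(q,c) for q,c in spigot(s,94)]
    d,y,z=frame(94)
    for r in (1,-1):
        S.append(([s+d*.085+d*a*.045+y*b*.06+z*.021 for a,b in((1,1),(1,-1),(-1,-1),(-1,1),(1,1))],(255,255,0)))
    overlay('f'+f,S,(285,335,140,190),k=16 if 0 else 8,img=p)
    overlay('g'+f,S,(175,245,185,255),k=8,img=t)
a=[cv2.imread('pics/%s.png'%n) for n in('fA','fB','gA','gB')]
cv2.imwrite('pics/f.png',np.hstack(a[:2]));cv2.imwrite('pics/g.png',cv2.resize(np.hstack(a[2:]),(800,400)))
```

```text
(no output)
```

View pics/f.png

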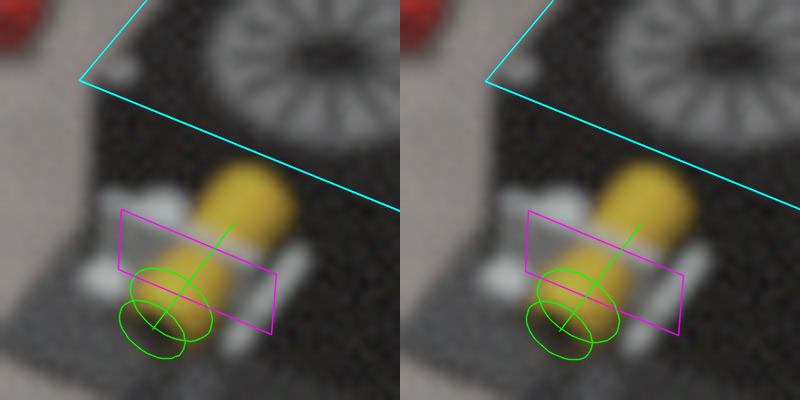

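View pics/g.png

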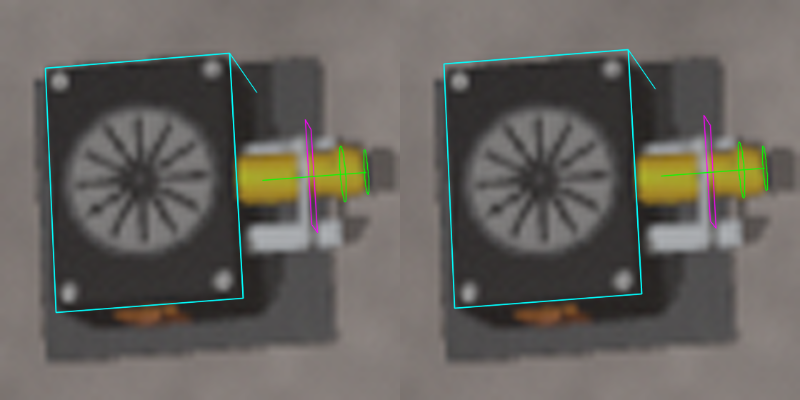

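Run:
```python
from ov import *
p=ctrl.camera('scene')
now=p['image'].copy()
im0=cv2.cvtColor(cv2.imread('pics/scene0.png'),cv2.COLOR_BGR2RGB)
d,y,z=frame(94.)
def hull(pts): return cv2.convexHull(proj(p,np.array(pts)).astype(np.float32))[:,0]
K=8
def rend(polys,box):
    x0,x1,y0,y1=box; m=np.zeros(((y1-y0)*K,(x1-x0)*K),np.float32)
    for q,v in polys: cv2.fillPoly(m,[np.round((q-[x0,y0]+.5)*K).astype(np.int32)],v)
    return cv2.GaussianBlur(cv2.resize(m,(x1-x0,y1-y0),interpolation=cv2.INTER_AREA),(0,0),.8)
from scipy.optimize import minimize
def fit(obs,box,polyf):
    best=None
    for dx in np.arange(-4,4.1,.25):
        for dy in np.arange(-4,4.1,.25):
            r=rend([(q+[dx,dy],v) for q,v in polyf()],box).ravel()
            if r.std()<1e-3: continue
            c=np.corrcoef(r,obs.ravel())[0,1]
            if best is None or c>best[0]: best=(c,dx,dy)
    return best
# spigot front
s=np.array([.5435,.1243,.075])
def sp():
    t=np.linspace(0,2*np.pi,60)
    rg=lambda r,x:[s+d*x+r*(np.cos(a)*y+np.sin(a)*z) for a in t]
    # front part up to just before plate, plate then occludes everything behind (rear excluded by box/mask)
    full=hull(rg(.011,-.021)+rg(.01375,-.0095)+rg(.01375,-.007)); neck=hull(rg(.0115,-.007)+rg(.0115,.006))
    bore=hull(rg(.0085,-.021))
    pl=hull([s+d*x+y*a*.026+z*b*.013 for a in(1,-1) for b in(1,-1) for x in(.006,.010)])
    return [(pl,0.),(neck,1.),(full,1.),(bore,.3)]
box=(292,325,150,190)
i=im0[box[2]:box[3],box[0]:box[1]].astype(float); obs=np.clip(np.minimum(i[...,0],i[...,1])-i[...,2],0,None)
# remove rear part: mask pixels behind plate top edge line predicted loosely
yy,xx=np.mgrid[box[2]:box[3],box[0]:box[1]]
pe=proj(p,np.array([s+d*.008+y*.026+z*.013,s+d*.008-y*.026+z*.013])); 
n=np.array([-(pe[1]-pe[0])[1],(pe[1]-pe[0])[0]]);n/=np.linalg.norm(n)
dist=(xx-pe[0,0])*n[0]+(yy-pe[0,1])*n[1]
print(np.round(obs[::2,::2]).astype(int))
for off in(-2,-1,0,1):
    o2=np.where(dist>off,obs,0); print(off,fit(o2,box,sp))
# key in hand
for img,b,h,bx in((now,np.array([.5387,.0715,.079])-9e-3*y+7e-3*d-3e-3*z,94.,(275,305,158,190)),(im0,np.array([.488,-.1235,.045]),87.8,(198,232,212,244))):
  for kh in(-60,-50,-40):
    D,Y,Z=frame(h);e,f,_=frame(h+kh);k=b+Y*.027+Z*.029
    kp=lambda:[(hull([k+e*a*.011+f*c*.0045+Z*zz for a in(1,-1) for c in(1,-1) for zz in(-.013,.013)]),1.)]
    i=img[bx[2]:bx[3],bx[0]:bx[1]].astype(float); ob=np.clip(i[...,0]-np.maximum(i[...,1],i[...,2])-15,0,60)
    print('key',kh,fit(ob,bx,kp))
```

```text
[[  3   3   2   1   1   0   1   0   0   2   0   0   1   0   0   0   0]
 [  4   1   2   1   4   1   1   3   0   3   2   0   0   0   0   0   0]
 [  3   3   0   4   0   1   3   4   0   2   0   0   0   0   0   0   0]
 [  3   2   2   1   0   6   3   1   3   0   0   2   0   0   0   0   0]
 [  4   4   1   3   4   3   0   0   3   1   0   2   0   0   0   0   0]
 [  1   2   2   0   1   0   0   2   5   0  13  37  41  19   0   0   1]
 [  3   4   4   0   4   3   0   0   4  17  62  90  95  74  22   1   5]
 [  3   3   0   0   0   0   0   0   3  49  92 102 101  91  56  11   4]
 [  2   2   2   0   0   0   0   0  13  80 103 100  95  83  61  13   0]
 [  5   3   1   1   0   0   0   0  14  47  78  90  83  69  38  10   0]
 [  2   0   3   0   0   2   4  19  35  26  26  31  38  41   7   0   1]
 [  0   0   0   0   1   7  33  76  97  84  41   8   6  12   0   0   0]
 [  0   0   0   0   0  35  89 106 102  93  71  17   2   0   0   0   0]
 [  2   0   0   0   5  64 100 108  98  89  56  12   0   0   0   1   0]
 [  0   0   1   0  15  50  75  90  89  75  41   5   0   0   0   2   3]
 [  0   2   0   0   8  11  12  41  
[... 364 characters left out ...]
64(0.5), np.float64(-0.25))
-1 (np.float64(0.9534864437876382), np.float64(0.5), np.float64(-0.25))
0 (np.float64(0.9573815203282343), np.float64(0.25), np.float64(-0.25))
1 (np.float64(0.9560352871577515), np.float64(0.25), np.float64(0.0))
key -60 (np.float64(0.8972545012532314), np.float64(-0.75), np.float64(0.5))
key -50 (np.float64(0.8868528435135467), np.float64(-0.5), np.float64(0.5))
key -40 (np.float64(0.8773699819880639), np.float64(-0.5), np.float64(0.25))
key -60 (np.float64(0.9124311161151234), np.float64(0.0), np.float64(-0.25))
key -50 (np.float64(0.9210423213379043), np.float64(0.0), np.float64(-0.25))
key -40 (np.float64(0.9271223888267036), np.float64(0.0), np.float64(0.0))
```

The 2D fits put the clamp in hand within about 1 mm of the spigot axis. I'll insert in small steps and watch the forces.

Request:
drive_tool(
  increments=[
    [5.6,-0.028,0.4,-0.03,0,0,0],
    [5.6,-0.028,0.4,0,0,0,0],
    [5.6,-0.028,0.4,0,0,0,0],
    [5.6,-0.028,0.4,0,0,0,0],
    [5.6,-0.028,0.4,0,0,0,0],
    [5.6,-0.028,0.4,0,0,0,0],
    [5.6,0,0,0,0,0,0],
  ],
)

```text
clock: 10.62
ee_pos: [0.5369, 0.0958, 0.0786]
eef_rot: [0.517, 0.482, 0.517, -0.482]
wrist_force: [0.5, -0.2, -2.3]
gripper_width: 0.0585
```

```bash
python3 look.py s4
```

```text
10.725 [0.5369 0.0956 0.0786] 0.059068106084434704 4.052159734719983 [ 0.2381  0.2027 -1.479 ] [-0.0392  0.0028  0.0276] 0.002322754153283313
band_centre [(0.64, array([0.5447, 0.1057, 0.0753]))]
clamp_grip [(0.61, array([0.5365, 0.1041, 0.0714]))]
key_grip [(0.43, array([0.5196, 0.1   , 0.1035]))]
seat [(0.85, array([0.5449, 0.121 , 0.0789])), (0.31, array([0.5438, 0.1032, 0.0785]))]
spigot_tip [(0.71, array([0.5462, 0.1007, 0.0774]))]
band_centre []
clamp_grip [(0.52, array([ 0.3894, -0.0141, -0.0001]))]
key_grip []
seat [(0.89, array([0.5438, 0.1268, 0.0761]))]
spigot_tip [(0.66, array([0.5476, 0.1042, 0.0764]))]
```

View pics/s4.png

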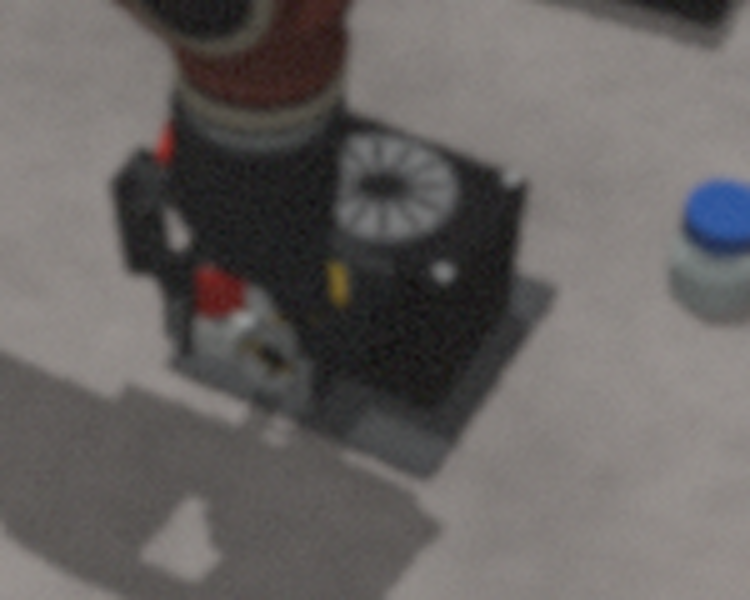

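View pics/s4t.png

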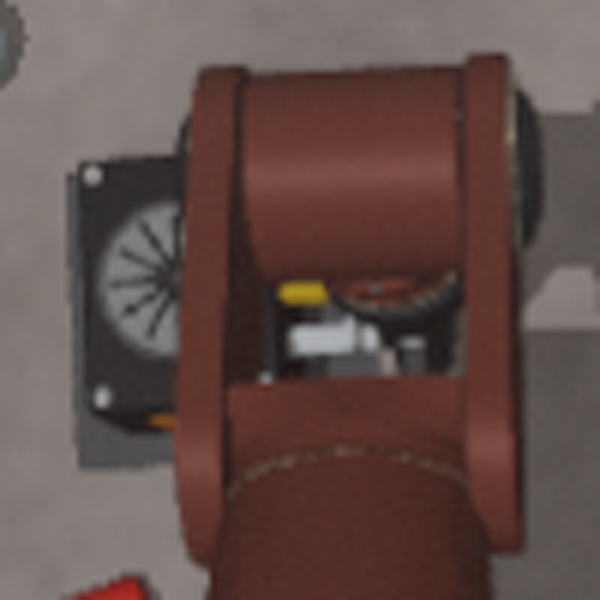

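The spigot's yellow tip and dark bore show inside the band at about (268,355), and the wrist force is near zero. I'll go on in small steps.

Request:
drive_tool(
  increments=[
    [5.6,-0.014,0.2,0,0,0,0],
    [5.6,-0.014,0.2,0,0,0,0],
    [5.6,-0.014,0.2,0,0,0,0],
    [5.6,0,0,0,0,0,0],
  ],
)

```text
clock: 11.72
ee_pos: [0.5362, 0.1018, 0.0784]
eef_rot: [0.517, 0.482, 0.518, -0.482]
wrist_force: [-0.7, -0.9, 0.2]
gripper_width: 0.0589
```

Request:
drive_tool(
  increments=[
    [5.6,-0.014,0.2,0,0,0,0],
    [5.6,-0.007,0.1,0,0,0,0],
    [5.6,0,0,0,0,0,0],
  ],
)

```text
clock: 12.1
ee_pos: [0.536, 0.1046, 0.0785]
eef_rot: [0.517, 0.482, 0.517, -0.482]
wrist_force: [-0.9, -3.1, -0.5]
gripper_width: 0.0588
```

Request:
drive_tool(
  increments=[
    [5.6,-0.01,0.15,0,0,0,0],
    [5.6,-0.01,0.15,0,0,0,0],
    [5.6,0,0,0,0,0,0],
  ],
)

```text
clock: 12.48
ee_pos: [0.5361, 0.1084, 0.0786]
eef_rot: [0.517, 0.483, 0.518, -0.481]
wrist_force: [1.1, 1.5, -1.4]
gripper_width: 0.0584
```

Request:
drive_tool(
  increments=[
    [5.6,-0.01,0.15,0,0,0,0],
    [5.6,-0.01,0.15,0,0,0,0],
    [5.6,0,0,0,0,0,0],
  ],
)

```text
clock: 12.85
ee_pos: [0.5358, 0.1109, 0.0785]
eef_rot: [0.517, 0.482, 0.518, -0.482]
wrist_force: [0.1, -0.3, -0.8]
gripper_width: 0.0589
```

Request:
drive_tool(
  increments=[
    [5.6,-0.01,0.15,0,0,0,0],
    [5.6,-0.01,0.1,0,0,0,0],
    [5.6,0,0,0,0,0,0],
  ],
)

```text
clock: 13.22
ee_pos: [0.5356, 0.1137, 0.0786]
eef_rot: [0.517, 0.482, 0.518, -0.482]
wrist_force: [-0.0, 1.0, -0.4]
gripper_width: 0.0587
```

Request:
drive_tool(
  increments=[
    [5.6,-0.007,0.1,0,0,0,0],
    [5.6,0,0,0,0,0,0],
  ],
)

```text
clock: 13.48
ee_pos: [0.5355, 0.1142, 0.0786]
eef_rot: [0.517, 0.482, 0.517, -0.482]
wrist_force: [-0.1, 0.3, -0.2]
gripper_width: 0.0588
```

Request:
drive_tool(
  increments=[
    [5.6,-0.007,0.1,0,0,0,0],
    [5.6,0,0,0,0,0,0],
  ],
)

```text
clock: 13.72
ee_pos: [0.5354, 0.1151, 0.0785]
eef_rot: [0.517, 0.482, 0.517, -0.482]
wrist_force: [0.2, -0.4, -0.1]
gripper_width: 0.0588
```

Request:
drive_tool(
  increments=[
    [5.6,-0.007,0.1,0,0,0,0],
    [5.6,0,0,0,0,0,0],
  ],
)

```text
clock: 13.98
ee_pos: [0.5354, 0.1161, 0.0785]
eef_rot: [0.517, 0.482, 0.517, -0.482]
wrist_force: [-1.6, 0.0, 0.5]
gripper_width: 0.0589
```

Request:
drive_tool(
  increments=[
    [5.6,-0.007,0.1,0,0,0,0],
    [5.6,0,0,0,0,0,0],
  ],
)

```text
clock: 14.22
ee_pos: [0.5353, 0.117, 0.0785]
eef_rot: [0.517, 0.482, 0.517, -0.482]
wrist_force: [-0.4, -1.2, 0.2]
gripper_width: 0.0585
```

```bash
python3 look.py s5
```

```text
14.325 [0.5353 0.117  0.0785] 0.05857406067058886 4.043564387660475 [ 0.0769 -1.8109  0.5652] [-0.1922 -0.0629  0.017 ] -0.027793708140961826
band_centre [(0.63, array([0.5417, 0.1253, 0.0746]))]
clamp_grip []
key_grip [(0.66, array([0.5205, 0.1224, 0.1046]))]
seat [(0.85, array([0.5446, 0.1165, 0.0785])), (0.75, array([0.5467, 0.1033, 0.075 ]))]
spigot_tip [(0.73, array([0.5463, 0.1035, 0.0758])), (0.22, array([0.5433, 0.1214, 0.0772]))]
band_centre []
clamp_grip []
key_grip []
seat [(0.92, array([0.5444, 0.1298, 0.0765]))]
spigot_tip [(0.63, array([ 0.396 , -0.3512, -0.0032]))]
```

View pics/s5.png

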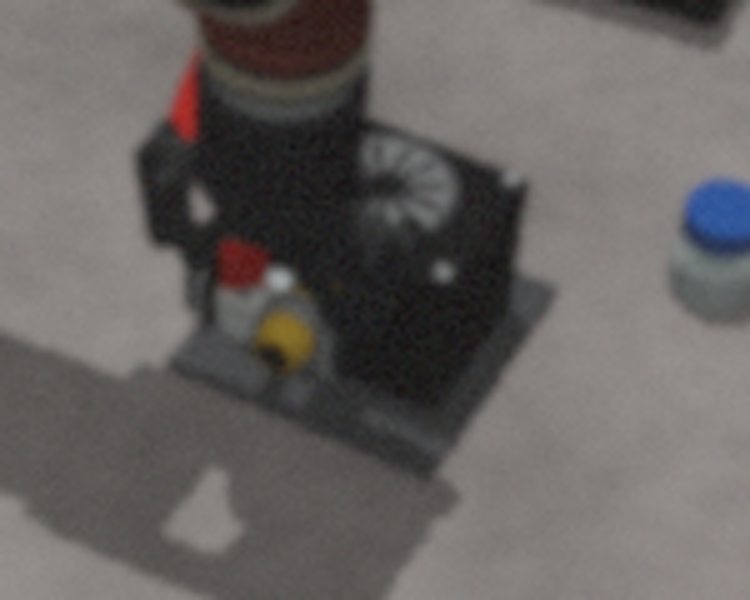

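View pics/s5t.png

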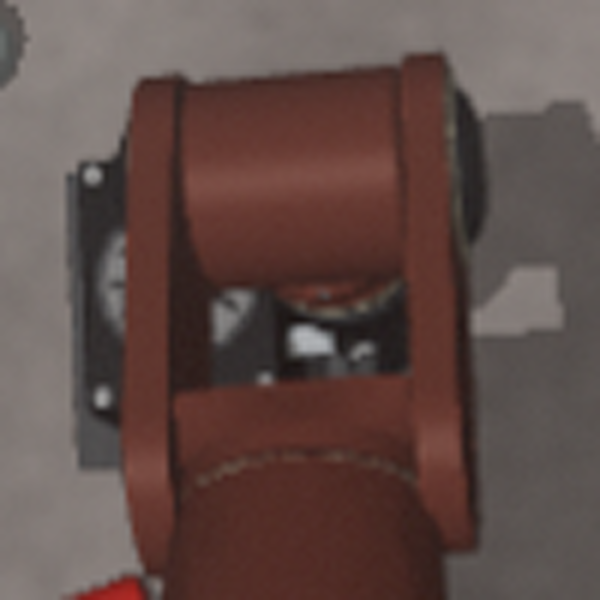

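The spigot tip now stands out through the band at about (283,340), so the barb is passed. I'll continue until the plate pushes back.

Request:
drive_tool(
  increments=[
    [5.6,-0.007,0.1,0,0,0,0],
    [5.6,0,0,0,0,0,0],
  ],
)

```text
clock: 15.08
ee_pos: [0.5353, 0.1171, 0.0785]
eef_rot: [0.518, 0.481, 0.517, -0.483]
wrist_force: [-0.7, -5.9, 1.8]
gripper_width: 0.0586
```

Request:
drive_tool(
  increments=[
    [5.6,-0.007,0.1,0,0,0,0],
    [5.6,0,0,0,0,0,0],
  ],
)

```text
clock: 15.32
ee_pos: [0.5353, 0.1172, 0.0786]
eef_rot: [0.518, 0.481, 0.516, -0.483]
wrist_force: [-0.8, -8.7, 1.3]
gripper_width: 0.0587
```

Run:
```python
from h import *
np.set_printoptions(precision=4,suppress=True)
for k in range(1):
    p=ctrl.camera('scene')
    o=ctrl.observe(); y=q2R(o['eef_rot'])[:,1]; print(o['ee_pos'],o['gripper_width'],np.degrees(np.arctan2(y[1],y[0])),o['wrist_force'],o['moment'],o['tau'][5])
    for n in ['band_centre','clamp_grip','key_grip','seat','spigot_tip']:
        print(n,[(round(x['score'],2),w(p,x['position'])) for x in ctrl.mark_of(n,p)[:2]])
```

```text
[0.5353 0.1171 0.0785] 0.058698762820766616 4.029827269380621 [-0.382  -8.7691  1.4555] [-1.3104 -0.0163 -0.1807] -0.19505355041474104
band_centre [(0.68, array([0.5435, 0.1264, 0.0764])), (0.56, array([0.5209, 0.1206, 0.1041]))]
clamp_grip [(0.62, array([0.5354, 0.1214, 0.0756]))]
key_grip [(0.49, array([0.5215, 0.1216, 0.1044]))]
seat [(0.87, array([0.5468, 0.1173, 0.0762]))]
spigot_tip [(0.98, array([0.5463, 0.1018, 0.0764]))]
```

```bash
cat > kfit.py <<'E'
from ov import *
K=8
def hull(p,pts): return cv2.convexHull(proj(p,np.array(pts)).astype(np.float32))[:,0]
def rend(polys,box):
    x0,x1,y0,y1=box; m=np.zeros(((y1-y0)*K,(x1-x0)*K),np.float32)
    for q,v in polys: cv2.fillPoly(m,[np.round((q-[x0,y0]+.5)*K).astype(np.int32)],v)
    return cv2.GaussianBlur(cv2.resize(m,(x1-x0,y1-y0),interpolation=cv2.INTER_AREA),(0,0),.8)
def fit(obs,box,polys,step=.25,R=4):
    best=(-1,)
    for dx in np.arange(-R,R+.1,step):
        for dy in np.arange(-R,R+.1,step):
            r=rend([(q+[dx,dy],v) for q,v in polys],box).ravel()
            if r.std()<1e-3: continue
            c=np.corrcoef(r,obs.ravel())[0,1]
            if c>best[0]: best=(c,dx,dy)
    return best
def keyfit(p,b,h,khs):
    D,Y,Z=frame(h);k=b+Y*.027+Z*.029; c=proj(p,k)[0].astype(int); bx=(c[0]-16,c[0]+16,c[1]-14,c[1]+16)
    i=p['image'][bx[2]:bx[3],bx[0]:bx[1]].astype(float); ob=np.clip(i[...,0]-np.maximum(i[...,1],i[...,2])-15,0,60)
    r=[]
    for kh in khs:
        e,f,_=frame(h+kh)
        r.append((kh,)+fit(ob,bx,[(hull(p,[k+e*a*.011+f*c*.0045+Z*zz for a in(1,-1) for c in(1,-1) for zz in(-.013,.013)]),1.)]))
    r.sort(key=lambda t:-t[1]); return r[:3]
def tomm(p,s,h,off):
    d,y,z=frame(h); J=(proj(p,np.array([s+d*.001,s+y*.001]))-proj(p,s)).T
    return np.linalg.solve(J,np.array(off))
E
python3 - <<'E'
from kfit import *
p=ctrl.camera('scene'); s=np.array([.5435,.1243,.075])
cv2.imwrite('pics/s6.png',cv2.resize(cv2.cvtColor(p['image'],cv2.COLOR_RGB2BGR)[140:190,270:330],(720,600),interpolation=cv2.INTER_CUBIC))
for r in keyfit(p,s,94.,range(-90,90,10)): print(r,tomm(p,s,94,[r[2]-.3,r[3]+.2]))
# spigot in present image: fit front tip part
d,y,z=frame(94.); t=np.linspace(0,2*np.pi,60)
rg=lambda r,x:[s+d*x+r*(np.cos(a)*y+np.sin(a)*z) for a in t]
bx=(290,325,160,195);i=p['image'][bx[2]:bx[3],bx[0]:bx[1]].astype(float); ob=np.clip(np.minimum(i[...,0],i[...,1])-i[...,2],0,None)
for cut in(-.0095,-.006,-.003):
    poly=[(hull(p,rg(.011,-.021)+rg(.01375,-.0095)+(rg(.01375,max(cut,-.0095)))),1.),(hull(p,rg(.0085,-.021)),.3)]
    r=fit(ob,bx,poly); print('spig',r,tomm(p,s,94,r[1:]))
E
```

```text
(-60, np.float64(0.913152554190867), np.float64(-0.25), np.float64(0.0)) [-1.23312138  0.80852098]
(-70, np.float64(0.9102462524131603), np.float64(-0.25), np.float64(0.0)) [-1.23312138  0.80852098]
(-80, np.float64(0.9044090504297824), np.float64(-0.25), np.float64(0.25)) [-1.94659323  0.41712353]
spig (np.float64(0.9631348757589047), np.float64(1.0), np.float64(-1.0)) [ 4.05814903 -0.47375374]
spig (np.float64(0.9649085755635758), np.float64(0.75), np.float64(-0.25)) [ 1.61666808 -1.13811019]
spig (np.float64(0.9544136578434904), np.float64(0.25), np.float64(0.25)) [-0.41240644 -0.90123332]
```

View pics/s6.png

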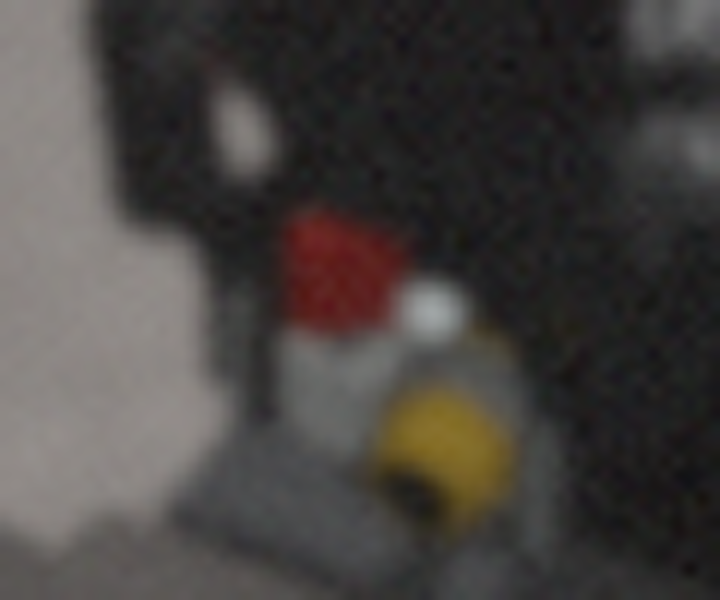

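Request:
drive_tool(
  increments=[
    [5.6,-0.007,0.1,0,0,0,0],
    [5.6,-0.007,0.1,0,0,0,0],
    [5.6,0,0,0,0,0,0],
    [5.6,0,0,0,0,0,0],
  ],
)

```text
clock: 16.18
ee_pos: [0.5353, 0.1173, 0.0786]
eef_rot: [0.519, 0.48, 0.515, -0.484]
wrist_force: [-0.3, -15.8, 1.6]
gripper_width: 0.0587
```

Run:
```python
from h import *
np.set_printoptions(precision=4,suppress=True)
o=ctrl.observe(); y=q2R(o['eef_rot'])[:,1]; print(o['ee_pos'],o['gripper_width'],np.degrees(np.arctan2(y[1],y[0])),o['wrist_force'],o['moment'],o['tau'])
```

```text
[0.5353 0.1173 0.0786] 0.05872294270506482 4.010745127154686 [ -0.3418 -15.7934   1.6202] [-2.4664  0.0051 -0.3589] [  8.6807 -33.7297 -32.6356   3.5785  -0.4369  -0.3547]
```

Request:
drive_tool(
  increments=[
    [5.6,0.014,-0.2,0,0,0,0],
    [5.6,0.01,-0.14,0,0,0,0],
    [5.6,0,0,0,0,0,0],
    [6.2,0,0,0,0,0,0],
    [6.6,0,0,0,0,0,0],
    [7.2,0,0,0,0,0,0],
    [8.0,0,0,0,0,0,0],
    [8.5,0,0,0,0,0,0],
    [8.5,0,0,0,0,0,0],
  ],
)

```text
clock: 17.3
ee_pos: [0.5353, 0.1176, 0.0785]
eef_rot: [0.517, 0.482, 0.517, -0.482]
wrist_force: [0.5, -0.2, 0.9]
gripper_width: 0.0851
```

Request:
drive_tool(
  increments=[
    [8.5,0,0,1,0,0,0],
    [8.5,0,0,2,0,0,0],
    [8.5,0,0,3,0,0,0],
    [8.5,0,0,3,0,0,0],
    [8.5,0,0,3,0,0,0],
    [8.5,0,-3,0,0,0,0],
    [8.5,0,-4,0,0,0,0],
    [8.5,0,-4,0,0,0,0],
    [8.5,0,-4,0,0,0,0],
    [8.5,0,0,0,0,0,0],
  ],
)

```text
clock: 18.55
ee_pos: [0.5357, -0.0345, 0.2005]
eef_rot: [0.517, 0.483, 0.516, -0.483]
wrist_force: [-0.8, 0.5, 0.7]
gripper_width: 0.085
```

```bash
python3 look.py s7
python3 - <<'E'
from kfit import *
p=ctrl.camera('scene'); s=np.array([.5435,.1243,.075])
for r in keyfit(p,s-[0,0,.002],94.,range(-90,90,10)): print(r,tomm(p,s,94,[r[2]-.3,r[3]+.2]))
E
```

```text
18.65 [ 0.5356 -0.0324  0.1999] 0.085243236894369 4.001231501571194 [-0.2217 -0.3051 -0.0926] [ 0.0038 -0.0393 -0.0278] -0.005269298271741718
band_centre [(0.72, array([0.5409, 0.1225, 0.0774]))]
clamp_grip [(0.57, array([0.5356, 0.1249, 0.0729]))]
key_grip [(0.74, array([ 0.3993, -0.3556,  0.0053])), (0.69, array([0.5346, 0.1234, 0.0739]))]
seat [(0.91, array([0.5447, 0.1184, 0.0744]))]
spigot_tip [(0.82, array([0.5435, 0.1068, 0.0721]))]
band_centre [(0.48, array([0.545 , 0.1245, 0.0784]))]
clamp_grip [(0.66, array([0.5341, 0.1252, 0.0725]))]
key_grip [(0.46, array([0.5148, 0.1214, 0.1035]))]
seat [(0.8, array([0.5466, 0.1275, 0.0729]))]
spigot_tip [(0.66, array([0.5449, 0.104 , 0.0739]))]
(30, np.float64(0.7750559876202056), np.float64(2.5), np.float64(-2.5)) [ 9.21331662 -0.88569925]
(20, np.float64(0.7674551635174874), np.float64(2.75), np.float64(-3.5)) [12.36826942  0.17005465]
(40, np.float64(0.765650399122251), np.float64(2.5), np.float64(-3.5)) [12.06720401  0.67989052]
```

View pics/s7.png

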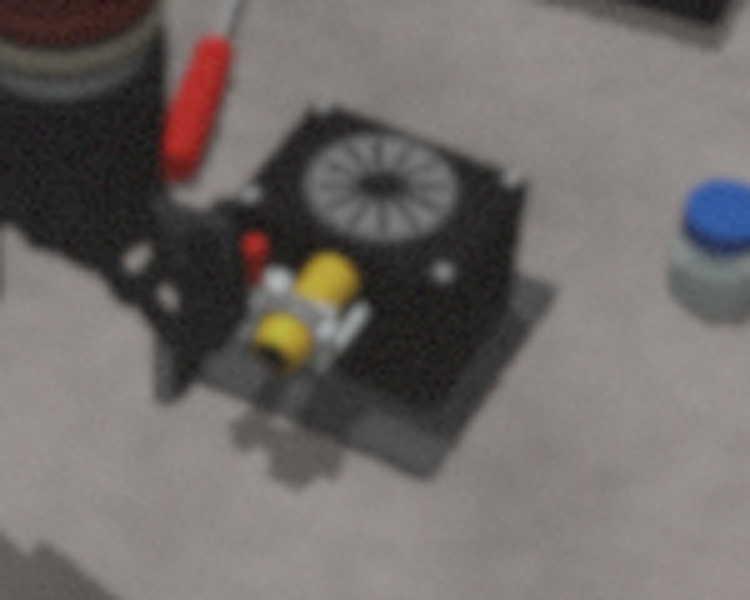

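View pics/s7t.png

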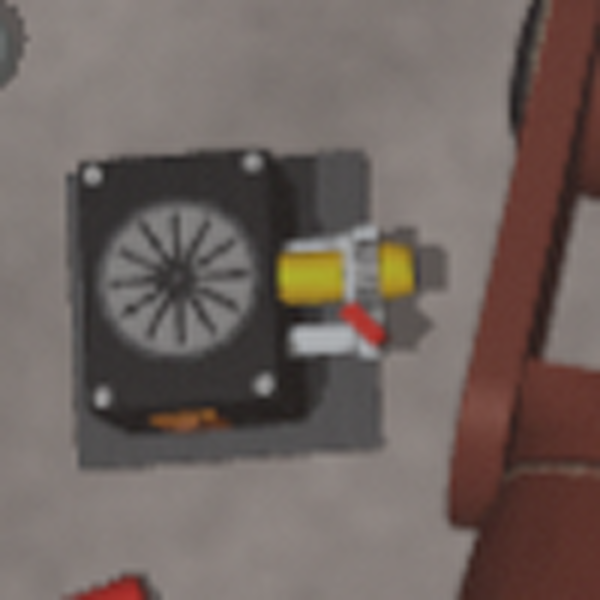

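The band sits flush against the stop plate, at about (365,265) in the top crop, with the housing over its rail and the red key at (363,325). Next I'll measure the key.

Run:
```python
from kfit import *
np.set_printoptions(precision=4,suppress=True)
p=ctrl.camera('top'); s=np.array([.5435,.1243,.075])
for b in (s-[0,0,.002],):
  for r in keyfit(p,b,94.,range(-90,90,5)): print(r,tomm(p,s+[0,0,.03],94,r[2:]))
# spigot/fan bias in top: foot/box top
i=p['image'].astype(int)[215:235,222:245]; wt=np.clip(i[...,0]-np.maximum(i[...,1],i[...,2])-40,0,None).astype(float)
yy,xx=np.mgrid[215:235,222:245]; W=wt.sum(); cx,cy=(wt*xx).sum()/W,(wt*yy).sum()/W
C=np.cov(np.c_[xx.ravel(),yy.ravel()].T,aweights=wt.ravel()); ev,V=np.linalg.eigh(C); v=V[:,1]
a=atz(p,(cx,cy),.115);b=atz(p,(cx+5*v[0],cy+5*v[1]),.115);print(cx,cy,np.sqrt(ev),'z.115:',a,'z.112',atz(p,(cx,cy),.112),np.degrees(np.arctan2(*(b-a)[1::-1])))
```

```text
(-50, np.float64(0.9004230610757127), np.float64(-0.5), np.float64(0.25)) [1.4075 0.585 ]
(-45, np.float64(0.8981473488778837), np.float64(-0.5), np.float64(0.25)) [1.4075 0.585 ]
(-55, np.float64(0.8922773897335181), np.float64(-0.5), np.float64(0.25)) [1.4075 0.585 ]
230.05960264900662 223.43708609271522 [0.8182 2.2908] z.115: [0.5143 0.1224 0.115 ] z.112 [0.5147 0.1228 0.112 ] 46.86992883899797
```

Request:
drive_tool(
  increments=[
    [2.6,-0.15,1.195,0,0,0,10.08],
    [2.6,-0.15,1.195,0,0,0,10.08],
    [2.6,-0.15,1.195,0,0,0,10.08],
    [2.6,-0.15,1.195,0,0,0,10.08],
    [2.6,-0.15,1.195,0,0,0,10.08],
    [2.6,-0.15,1.195,0,0,0,10.08],
    [2.6,-0.15,1.195,0,0,0,10.08],
    [2.6,-0.15,1.195,0,0,0,10.08],
    [2.6,-0.15,1.195,0,0,0,10.08],
    [2.6,-0.15,1.195,0,0,0,10.08],
    [2.6,-0.15,1.195,0,0,0,10.08],
    [2.6,-0.15,1.195,0,0,0,10.08],
    [2.6,-0.15,1.195,0,0,0,10.08],
    [2.6,0,0,0,0,0,0],
    [2.6,0,0,0,0,0,0],
  ],
)

```text
clock: 21.12
ee_pos: [0.5158, 0.1227, 0.1985]
eef_rot: [0.653, -0.27, 0.653, 0.27]
wrist_force: [0.8, -0.3, -0.4]
gripper_width: 0.0262
```

```bash
cat > st.py <<'E'
from h import *
np.set_printoptions(precision=4,suppress=True)
o=ctrl.observe(); M=q2R(o['eef_rot']);y=M[:,1]; print(o['clock'],o['ee_pos'],o['gripper_width'],'yaw',np.degrees(np.arctan2(y[1],y[0])),'tilt',np.degrees(np.arccos(-M[2,0])),o['wrist_force'],o['moment'],o['qpos'],o['tau'][5])
E
python3 st.py
```

```text
21.125 [0.5158 0.1227 0.1985] 0.026164690683911508 yaw 134.94369809025628 tilt 0.015992232016435542 [ 0.7887 -0.2679 -0.4029] [-0.0401 -0.0009  0.0095] [ 0.0932 -0.1378  1.8853 -0.0003  1.3942 -2.2619] 0.005070833140052855
```

Request:
drive_tool(
  increments=[
    [2.6,0.02,0,-1.5,0,0,0],
    [2.6,0,0,-1.5,0,0,0],
    [2.6,0,0,-1.5,0,0,0],
    [2.6,0,0,-1.2,0,0,0],
    [2.6,0,0,0,0,0,0],
  ],
)

```text
clock: 21.75
ee_pos: [0.515, 0.1228, 0.1397]
eef_rot: [0.652, -0.271, 0.654, 0.271]
wrist_force: [-0.0, -0.8, 0.1]
gripper_width: 0.0262
```

```bash
python3 st.py; python3 look.py s8
```

```text
21.75 [0.515  0.1228 0.1397] 0.026225211191392244 yaw 135.07870233038685 tilt 0.17614149803319007 [-0.0177 -0.7952  0.0723] [ 0.0808  0.0454 -0.0006] [ 0.0936 -0.0789  1.9339 -0.      1.2897 -2.264 ] 0.000828095853648847
21.85 [0.5161 0.123  0.1416] 0.025829054769211865 135.08376183230547 [-0.3192 -0.1187  0.1923] [0.015  0.0582 0.0091] 0.00048435940698254853
band_centre [(0.67, array([0.541 , 0.1228, 0.0744]))]
clamp_grip [(0.49, array([0.538 , 0.1266, 0.0756])), (0.33, array([ 0.3619,  0.333 , -0.0027]))]
key_grip [(0.56, array([0.5194, 0.1207, 0.1038]))]
seat [(0.91, array([0.5472, 0.1202, 0.0762]))]
spigot_tip [(0.77, array([0.547 , 0.1015, 0.0756]))]
band_centre [(0.47, array([0.5362, 0.1871, 0.0008]))]
clamp_grip []
key_grip []
seat [(0.58, array([ 0.4904, -0.1198, -0.004 ]))]
spigot_tip []
```

View pics/s8.png

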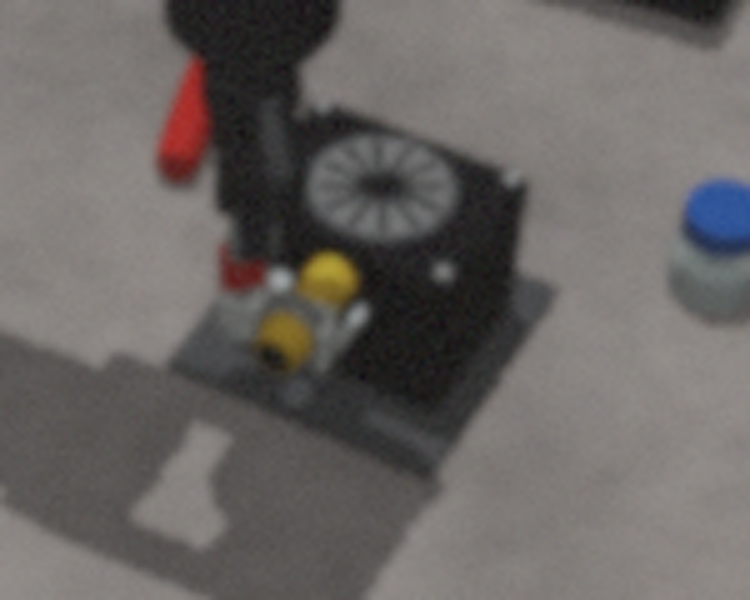

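View pics/s8t.png

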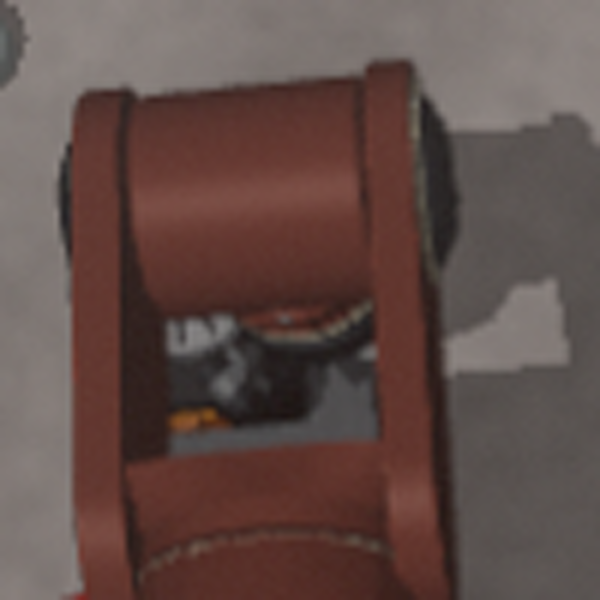

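The fingers stand over the red key at about (245,270), and nothing is touching. I'll descend the remaining 2.5 cm.

Request:
drive_tool(
  increments=[
    [2.6,0,0,-0.6,0,0,0],
    [2.6,0,0,-0.6,0,0,0],
    [2.6,0,0,-0.6,0,0,0],
    [2.6,0,0,-0.65,0,0,0],
    [2.6,0,0,0,0,0,0],
  ],
)

```text
clock: 22.98
ee_pos: [0.5154, 0.1229, 0.116]
eef_rot: [0.652, -0.271, 0.654, 0.271]
wrist_force: [-0.2, -0.0, 0.8]
gripper_width: 0.0262
```

```bash
python3 st.py
```

```text
22.975 [0.5154 0.1229 0.116 ] 0.026163631858842618 yaw 135.087367681207 tilt 0.09892570956612379 [-0.2441 -0.0328  0.8395] [-0.058  -0.0111 -0.0046] [ 0.0936 -0.05    1.9493 -0.      1.244  -2.2641] 1.305104291304815e-07
```

Request:
drive_tool(
  increments=[
    [1.8,0,0,0,0,0,0],
    [1.4,0,0,0,0,0,0],
    [1.2,0,0,0,0,0,0],
    [1.0,0,0,0,0,0,0],
    [0.7,0,0,0,0,0,0],
    [0.7,0,0,0,0,0,0],
  ],
  force=25,
)

```text
clock: 23.72
ee_pos: [0.5166, 0.1224, 0.1174]
eef_rot: [0.653, -0.272, 0.653, 0.27]
wrist_force: [2.4, -3.7, 0.8]
gripper_width: 0.0085
```

```bash
python3 st.py
```

```text
23.725 [0.5166 0.1224 0.1174] 0.008451354837937583 yaw 135.08336193495927 tilt 0.11647535005361988 [ 2.3914 -3.6906  0.7728] [-0.7083 -0.5233  0.0062] [ 0.0931 -0.0511  1.9478 -0.0014  1.2433 -2.2641] 0.0027135016716783866
```

Request:
drive_tool(
  increments=[
    [0.7,0.06,-0.08,0,0,0,0],
    [0.7,0,0,0,0,0,0],
    [0.7,0,0,0,0,0,-6],
  ],
)

```text
clock: 24.1
ee_pos: [0.5168, 0.1222, 0.1174]
eef_rot: [0.667, -0.236, 0.666, 0.236]
wrist_force: [1.9, -2.4, 1.9]
gripper_width: 0.0086
```

```bash
python3 st.py
```

```text
24.1 [0.5168 0.1222 0.1174] 0.008593106999790517 yaw 128.9292396967658 tilt 0.03943332444938277 [ 1.9444 -2.356   1.8928] [-0.491  -0.4002  0.04  ] [ 0.092  -0.0502  1.9471  0.      1.2441 -2.1582] -0.8065500855445862
```

Request:
drive_tool(
  increments=[
    [0.7,0,0,0,0,0,-6],
    [0.7,0,0,0,0,0,-6],
    [0.7,0,0,0,0,0,-6],
    [0.7,0,0,0,0,0,0],
  ],
)

```text
clock: 24.6
ee_pos: [0.517, 0.1221, 0.1174]
eef_rot: [0.695, -0.13, 0.695, 0.13]
wrist_force: [2.4, -2.8, 2.6]
gripper_width: 0.0085
```

```bash
python3 st.py
```

```text
24.6 [0.517  0.1221 0.1174] 0.008479649332263754 yaw 111.16312300264097 tilt 0.0598729579691866 [ 2.3622 -2.7833  2.622 ] [-0.498  -0.493   0.0259] [ 0.092  -0.0502  1.947  -0.0002  1.2438 -1.8481] 0.24029474705457687
```

Request:
drive_tool(
  increments=[
    [0.7,0.05,-0.06,0.06,0,0,-5],
    [0.7,0,0,0,0,0,-6],
    [0.7,0,0,0,0,0,-6],
    [0.7,0,0,0,0,0,-6],
    [0.7,0,0,0,0,0,0],
  ],
)

```text
clock: 25.22
ee_pos: [0.517, 0.1217, 0.1175]
eef_rot: [0.707, 0.011, 0.707, -0.011]
wrist_force: [1.8, -2.3, -0.2]
gripper_width: 0.0084
```

```bash
python3 st.py
```

```text
25.225 [0.517  0.1217 0.1175] 0.008448911339943263 yaw 88.24036919589771 tilt 0.017170257996174106 [ 1.8491 -2.2684 -0.1775] [-0.3996 -0.4133  0.0078] [ 0.0909 -0.0499  1.9464  0.0003  1.2451 -1.4493] 0.23607258684933186
```

Request:
drive_tool(
  increments=[
    [0.7,0,0,0,0,0,-5],
    [0.7,0,0,0,0,0,-5],
    [0.7,0,0,0,0,0,0],
  ],
)

```text
clock: 25.6
ee_pos: [0.5171, 0.1214, 0.1175]
eef_rot: [0.703, 0.072, 0.703, -0.072]
wrist_force: [2.1, -3.1, 0.8]
gripper_width: 0.0087
```

```bash
python3 st.py
```

```text
25.6 [0.5171 0.1214 0.1175] 0.008670889476240435 yaw 78.26862879651819 tilt 0.015236029795088073 [ 2.0634 -3.0596  0.8491] [-0.5486 -0.5915  0.0501] [ 0.0906 -0.0498  1.9465 -0.0003  1.245  -1.2753] 0.20473719108849764
```

Request:
drive_tool(
  increments=[
    [0.7,0.02,-0.04,0,0,0,-4],
    [0.7,0,0,0,0,0,-3],
    [0.7,0,0,0,0,0,0],
  ],
)

```text
clock: 25.98
ee_pos: [0.5173, 0.1213, 0.1176]
eef_rot: [0.698, 0.115, 0.698, -0.115]
wrist_force: [2.5, -2.1, 0.4]
gripper_width: 0.0081
```

```bash
python3 st.py
```

```text
25.975 [0.5173 0.1213 0.1176] 0.008136874307814535 yaw 71.2589410677012 tilt 0.021916061946269532 [ 2.5427 -2.0585  0.3582] [-0.325  -0.5263  0.0354] [ 0.0901 -0.0496  1.9461  0.0003  1.2448 -1.1537] 0.13745343312621117
```

Request:
drive_tool(
  increments=[
    [0.7,0,0,0,0,0,-4],
    [0.7,0,0,0,0,0,-3],
    [0.7,0,0,0,0,0,0],
  ],
)

```text
clock: 26.35
ee_pos: [0.5175, 0.1212, 0.1177]
eef_rot: [0.69, 0.158, 0.689, -0.158]
wrist_force: [3.7, -2.2, -0.6]
gripper_width: 0.0078
```

```bash
python3 st.py
```

```text
26.35 [0.5175 0.1212 0.1177] 0.007802171412361308 yaw 64.23922928961093 tilt 0.04368568883357865 [ 3.6802 -2.2261 -0.6163] [-0.3693 -0.695   0.0764] [ 0.09   -0.0496  1.9459  0.      1.2445 -1.0312] 0.14065759722143412
```

Request:
drive_tool(
  increments=[
    [0.7,0.06,-0.04,0,0,0,-2],
    [0.7,0,0,0,0,0,-2],
    [0.7,0,0,0,0,0,0],
  ],
)

```text
clock: 26.72
ee_pos: [0.5179, 0.121, 0.1177]
eef_rot: [0.683, 0.183, 0.683, -0.182]
wrist_force: [1.8, 0.0, 0.2]
gripper_width: 0.0085
```

```bash
python3 st.py
```

```text
26.725 [0.5179 0.121  0.1177] 0.008500305320510652 yaw 60.09433281485524 tilt 0.029507974994057166 [1.8046 0.0319 0.2487] [-0.0767 -0.5254  0.0137] [ 0.0893 -0.0486  1.9448  0.0005  1.2453 -0.9597] 0.14041146263480186
```

Request:
drive_tool(
  increments=[
    [0.7,0,0,0,0,0,-2],
    [0.7,0,0,0,0,0,-2],
    [0.7,0,0,0,0,0,0],
  ],
)

```text
clock: 27.1
ee_pos: [0.5179, 0.1209, 0.1177]
eef_rot: [0.676, 0.206, 0.676, -0.206]
wrist_force: [3.1, -0.4, 3.0]
gripper_width: 0.0085
```

```bash
python3 st.py
```

```text
27.1 [0.5179 0.1209 0.1177] 0.008540620533164935 yaw 56.06945991623008 tilt 0.010259036835370102 [ 3.1179 -0.4196  3.0056] [-0.0075 -0.4839  0.1389] [ 0.0892 -0.0486  1.9449  0.0002  1.2453 -0.8895] 0.17672344576567411
```

```bash
cat > avg.py <<'E'
from h import *
np.set_printoptions(precision=3,suppress=True)
L=[]
for k in range(8):
    ctrl.camera('top'); o=ctrl.observe(); L.append(np.r_[o['wrist_force'],o['moment'],o['tau'][5],o['gripper_width']])
L=np.array(L); M=q2R(o['eef_rot'])[:,1]; print(o['clock'],o['ee_pos'],'yaw',np.degrees(np.arctan2(M[1],M[0])));print(L.mean(0),'Mz',L[:,5].mean(),'+-',L[:,5].std()/8**.5,'tau',L[:,6])
E
python3 avg.py
```

```text
27.5 [0.518 0.121 0.118] yaw 56.090019294866934
[ 1.547 -0.226  1.853 -0.022 -0.405  0.11   0.105  0.008] Mz 0.11013900654248018 +- 0.015344521996656823 tau [0.123 0.107 0.103 0.102 0.102 0.102 0.102 0.102]
```

Request:
drive_tool(
  increments=[
    [0.7,0,0,0,0,0,-3],
    [0.7,0,0,0,0,0,-3],
    [0.7,0,0,0,0,0,0],
    [0.7,0,0,0,0,0,0],
  ],
)

```text
clock: 28.0
ee_pos: [0.5179, 0.1208, 0.1177]
eef_rot: [0.665, 0.241, 0.665, -0.241]
wrist_force: [2.0, 0.4, 3.2]
gripper_width: 0.0087
```

```bash
python3 avg.py
```

```text
28.4 [0.518 0.121 0.118] yaw 50.09410513377423
[ 0.965 -0.45   2.941 -0.024 -0.317  0.179  0.149  0.008] Mz 0.1786104800041633 +- 0.00980033919528415 tau [0.147 0.148 0.149 0.149 0.15  0.151 0.151 0.151]
```

Request:
drive_tool(
  increments=[
    [0.7,0,0,0,0,0,-3],
    [0.7,0,0,0,0,0,-3],
    [0.7,0,0,0,0,0,-1],
    [0.7,0,0,0,0,0,0],
    [0.7,0,0,0,0,0,0],
    [0.7,0,0,0,0,0,0],
  ],
)

```text
clock: 29.15
ee_pos: [0.5178, 0.1207, 0.1176]
eef_rot: [0.649, 0.281, 0.649, -0.281]
wrist_force: [0.1, -1.7, 3.1]
gripper_width: 0.0084
```

```bash
python3 avg.py
```

```text
29.55 [0.518 0.121 0.118] yaw 43.09040096668455
[ 0.337 -1.345  4.267 -0.139 -0.139  0.204  0.212  0.008] Mz 0.2037532914724825 +- 0.008915694563273189 tau [0.211 0.211 0.212 0.212 0.212 0.212 0.213 0.213]
```

```bash
python3 look.py s9
```

```text
29.65 [0.5179 0.1207 0.1176] 0.008478888077666022 43.090018719772274 [ 0.5696 -1.1468  4.7749] [-0.2133 -0.0733  0.1683] 0.2127454848960042
band_centre [(0.67, array([0.5417, 0.1212, 0.0767])), (0.15, array([0.5225, 0.1201, 0.1046]))]
clamp_grip [(0.81, array([0.5357, 0.1276, 0.0722]))]
key_grip [(0.38, array([0.5246, 0.1229, 0.1022]))]
seat [(0.61, array([0.5461, 0.1174, 0.0775]))]
spigot_tip [(0.76, array([0.5467, 0.1034, 0.0789])), (0.35, array([0.5419, 0.1216, 0.0753]))]
band_centre []
clamp_grip []
key_grip []
seat []
spigot_tip []
```

View pics/s9.png

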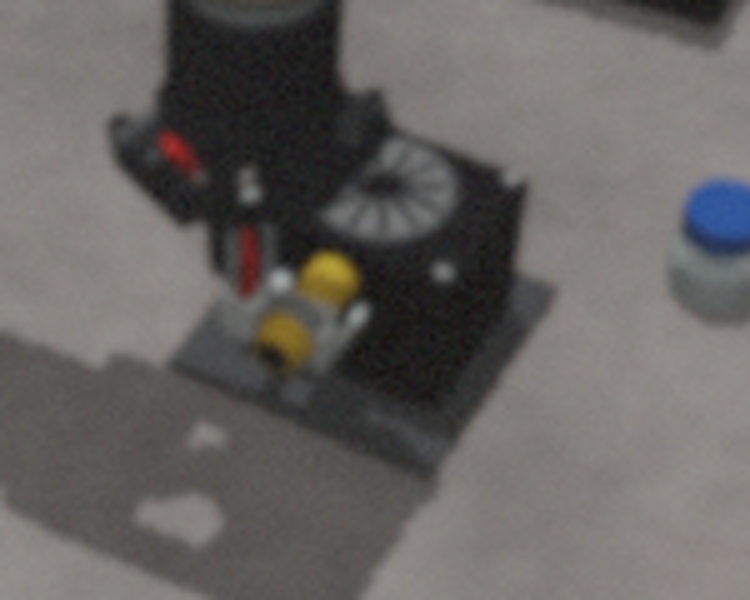

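Request:
drive_tool(
  increments=[
    [1.4,0,0,0,0,0,0],
    [2.0,0,0,0,0,0,0],
    [3.0,0,0,0,0,0,0],
    [3.6,0,0,0,0,0,0],
    [3.6,0,0,0,0,0,0],
  ],
)

```text
clock: 30.78
ee_pos: [0.5177, 0.1208, 0.1174]
eef_rot: [0.649, 0.281, 0.649, -0.281]
wrist_force: [0.8, 0.5, 0.8]
gripper_width: 0.0361
```

```bash
python3 st.py
```

```text
30.775 [0.5177 0.1208 0.1174] 0.03608928613119038 yaw 43.084235408313205 tilt 0.021518304420153875 [0.7571 0.4511 0.7742] [-0.0031  0.0069  0.0212] [ 0.0892 -0.0484  1.9451  0.0002  1.2452 -0.6629] 0.0005026116014050785
```

Request:
drive_tool(
  increments=[
    [3.6,0,0,0.5,0,0,0],
    [3.6,0,0,1,0,0,0],
    [3.6,0,0,2,0,0,0],
    [3.6,0,0,3,0,0,0],
    [3.6,0,0,3,0,0,0],
    [3.6,0,-3,0,0,0,0],
    [3.6,0,-4,0,0,0,0],
    [3.6,0,-5,0,0,0,0],
    [3.6,0,-5,0,0,0,0],
    [3.6,0,-3,0,0,0,0],
    [3.6,0,0,0,0,0,0],
  ],
)

```text
clock: 32.15
ee_pos: [0.5182, -0.081, 0.2144]
eef_rot: [0.649, 0.283, 0.647, -0.282]
wrist_force: [-0.2, 0.0, 1.0]
gripper_width: 0.0363
```

```bash
python3 look.py sA
python3 - <<'E'
import cv2,numpy as np
a=cv2.imread('pics/s7t.png');b=cv2.imread('pics/sAt.png');cv2.imwrite('pics/cmp.png',np.hstack([cv2.resize(x[190:390,260:460],(400,400)) for x in(a,b)]))
E
```

```text
32.25 [ 0.5182 -0.0791  0.2138] 0.03599533499697156 43.060294374251086 [0.5054 0.5935 0.2641] [-0.0049  0.0068 -0.0129] -0.0034482431510696188
band_centre [(0.56, array([0.5418, 0.1221, 0.0741])), (0.31, array([0.5402, 0.183 , 0.0003]))]
clamp_grip [(0.77, array([0.5333, 0.1253, 0.0747])), (0.45, array([0.5429, 0.1251, 0.0761]))]
key_grip [(0.59, array([0.5229, 0.1226, 0.1054]))]
seat [(0.87, array([0.5439, 0.121 , 0.0764]))]
spigot_tip [(0.96, array([0.5415, 0.1013, 0.0758])), (0.48, array([ 0.489 , -0.1254,  0.0017]))]
band_centre [(0.63, array([0.5454, 0.1197, 0.0775]))]
clamp_grip [(0.63, array([0.5372, 0.1246, 0.0735]))]
key_grip [(0.48, array([0.5164, 0.1175, 0.1047]))]
seat [(0.91, array([0.5454, 0.1258, 0.074 ]))]
spigot_tip [(0.98, array([0.5462, 0.101 , 0.0762]))]
```

View pics/cmp.png

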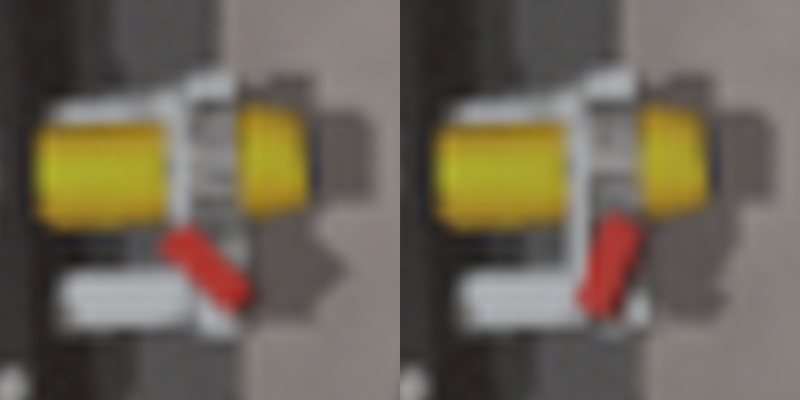

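View pics/sA.png

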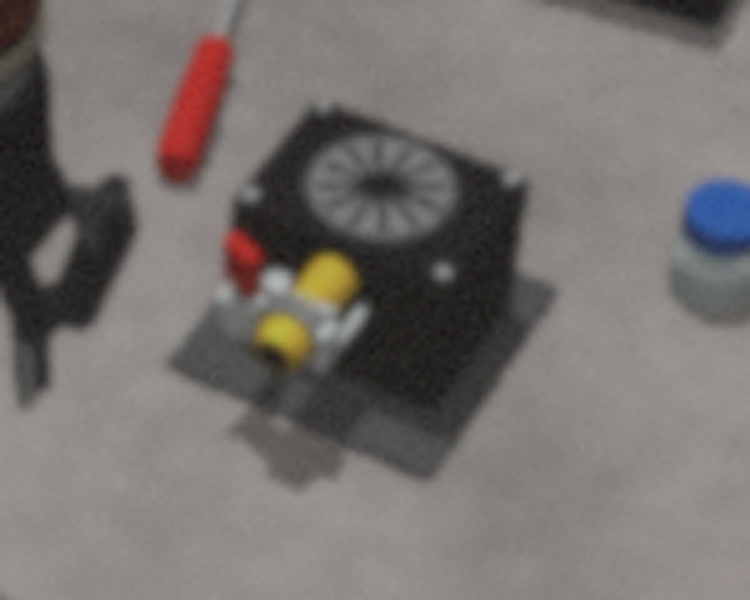

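```bash
python3 -c "
from station import ctrl
print(ctrl.close_job())"
```

```text
the job is handed in; nothing more can be done
None
```

The clamp is on the spigot, fully home against the stop plate, and its key is snug. I handed the job in at about 32 s; no verdict was reported.

- **Fitting:** I lifted the clamp from its rest and slid the band over the barb, which gave about 3 N before letting go. I then pressed it against the stop plate with about 16 N, eased off and let go. The top picture showed the band flush against the plate, with the housing over its rail.
- **Tightening:** I turned the key clockwise about 92° in all. At the end, joint 6 torque read 0.21 N m and the averaged wrist moment 0.20 N m. Both mean a wind-up of about 0.42 rad, held for about 0.5 s before I opened the fingers. I infer that the jaws closed from this torque rise, because the jaw face was not visible.
- **Last checks:** After release, the top picture showed the band shifted less than about 0.5 mm from where it was before tightening. The gripper was well clear, with no contact force. I touched none of the bystanders, but I did not measure them again at the end.

Some readings were noisy or disagreed:
- **Plate contact:** The push was off-centre, with its lever about 23–25 mm to the pad side. I took this as a slight yaw of the clamp on the plate.
- **Tool drift:** The tool moved 1–2 mm while turning the key, but the pictures showed no matching shift of the band.
- **Network marks:** Single position marks were off by several mm, so I relied on image comparison and forces instead.
- **Key turn:** The final key angle implies a net turn of about 60°, where the windup would leave about 68°. That could be slight slip in the grip or picture error.

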